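# Check-weigh an order on the two-pan balance

### The arm

A 6-joint arm with a two-finger parallel gripper is mounted at the origin on a cart in front of the work surface, level with it; the furniture and walls round the work are solid. World frame = base frame: x ahead of the robot, y to its left, z up, the work surface at z = 0. Lengths are in m, angles in rad, forces in N, time in s.
With the tool pointing down it reaches from about 0.225 to 0.875 m from the base axis. Payload 3.4 kg.
Tool frame: the origin (TCP) lies on the front face of the gripper's body, between the roots of the fingers; the fingertips stand tip_extent ahead of it and the grasp point (between the pads) lies 54 mm ahead of it (tip_extent is the distance from the TCP to the fingertips, in m); x points along the fingers, y is the direction in which the jaws open and shut, and the axes are right-handed (so a half turn about x gives the same grasp; the last joint's range is limited). The gripper opens to 85 mm and grips with 20 to 120 N. Pads are 22 mm wide; open, the fingers measure 114 mm over their backs; the gripper's body (76 mm by 85 mm) begins 54 mm behind the grasp point. The pads swing forward as they close: fully open they stand 13 mm farther back than shut.
Start: joints at [-1.422, 0.276, 1.505, -0, 1.361, -0.121], TCP at [0.153, -0.554, 0.304] pointing down, gripper open.
Joint ranges: [-2.89, 2.89], [-0.75, 2.08], [0.22, 2.7], [-1.18, 4.32], [0.11, 2.71], [-2.7, 2.7]. Speed limits (rad/s): [2.57, 2.57, 3.14, 3.14, 3.14, 3.14].

### API

Orientations are given as a rotation vector (axis times angle).
In Python, from station import * gives the robot as it stands.
- The arm moves only by the shell command python3 -m inch 'ROWS' [FORCE]. ROWS is JSON, a list of rows, each an object of numbers: "dx", "dy", "dz": the shift along the tool's x, y, z in mm; "spin": the turn about the tool's x in rad; "jaw": the closure, from -1 (fully open) to 1 (shut). A call has exactly 10 rows; each row is the pose to reach, as a shift and turn from the pose commanded when the call began, along the tool's axes at that moment; what a row does not reach only later rows make up. A row lasts 1/8 s, in which the tool goes at most 62.5 mm and 10.7 degrees, less where a joint would pass 70% of its speed; a pose out of reach is approached as far as the arm can. A call with a gripper value outside its range is refused whole. The fingers move at their own pace and stop on an object; FORCE is the grip in N (left out, the last holds). Time passes only in rows, so rows that repeat a pose let the fingers close, or fill a call up. It gives the time, the measured TCP pose, the force and the opening at its end, in the units of the state.
- state(): the state, without advancing time (a new reading comes with each control period).
- grab_frame(name): name is "scene" or "top" or "wrist"; returns a dict with "img" (400x640x3 uint8, red, green, blue), "mtx" (3x3 intrinsics, pixels), "world_from_camera" (4x4, takes a point from camera to world coordinates); the wrist camera has in their place "tool_from_camera" (4x4, takes a point from camera to tool coordinates, whose origin is the TCP and whose axes are the tool frame's). Camera axes: x right, y down, z forward; pixel columns grow to the right and rows downward; lengths in m; the calibration is good to about 2 mm. A picture is of the moment at which its call begins: read the wrist's pose just before it. There is no depth.
- hand_in(): hands the job in, once; it reports no verdict.
The state is a dict: "time_s": time; "joint_pos": joint angles; "qvel": joint speeds; "joint_torque": joint torques, N m; "eef_pos": TCP position; "tool_rot": TCP orientation; "ft_force": force on the tool from outside, world axes, zero at the start; "torque": the same for the moment, N m; "gripper_width": finger opening in m.
Only numpy, scipy, OpenCV 4.12 (cv2) and the standard library are available. Lean on these libraries where they do the work, as an engineer would, in place of code of your own. Each camera call takes 0.05 s, during which the arm holds its last target.

### The job

The cartons of an order lie on the left pan of the balance. Load steel weights onto the right pan until the beam is level and let go, then press the record button fully down and release it, with the beam still level. Afterwards put all the cartons into the white bin and stand all the weights upright on the black mat again, leaving the other things on the table alone.

Things in the scene. Friction and masses are not known exactly. Their poses are not given: they have to be found in the camera images.
- beam (a joint): tilt of the balance's beam, rad: 0 level, positive when the left (+y) pan is down, stops at +-0.12. A weak spring levels the empty beam; 100 g too much on one side tilts it about 0.085 rad, 200 g or more hold it against the stop. It swings for about a second after each change. Where a load lies on a pan makes no difference, and the pans stay horizontal
- balance: grey two-pan balance, fixed; origin on the table under its middle, beam along its y, pans to the left (+y) and right (-y) of the middle, a console with the record button in front (-x). Nothing of it stands above the pans but the dial plate in the middle (44 mm wide, top 100 mm above the table); the console (78 mm wide) ends 185 mm before the middle
- pan_left_top (a point): centre of the upper face of the left pan, a steel tray 276 mm long (its x) by 90 mm wide (its y) with a rim 2.5 mm high; 95 mm above the table when level, up to 10 mm higher or lower when tilted. Holds the order at the start, 2 or 3 cartons in a row along x, 88 mm from place to place
- pan_right_top (a point): the same for the right pan, empty at the start; the pan centres are 170 mm apart
- record_button_top (a point): top centre of the round grey push button, 30 mm in diameter, on the balance's front console; about 80 mm above the table; pressed straight down
- record_button (a joint): travel of the record button, m: 0 up, 0.006 fully down (5 N); a spring brings it back
- clip_box_mid (a point): small carton, white with a blue-green lower part, 61 x 60 mm and 36 mm high. It starts lying on the left pan, long side along the pan's length. Its weight is not known, but see the weights. The point is its centre, 18 mm above its underside; x along the 61 mm side, y along the 60 mm side.
- soap_box_mid (a point): flat dark green carton, 80 x 56 mm and 30 mm high. It starts lying on the left pan, long side along the pan's length. Its weight is not known, but see the weights. The point is its centre, 15 mm above its underside; y along the 80 mm side, x along the 56 mm side.
- kit_box_mid (a point): pink carton, 85 x 51 mm and 60 mm high. It starts lying on the left pan, long side along the pan's length. Its weight is not known, but see the weights. The point is its centre, 30 mm above its underside; y along the 85 mm side, x along the 51 mm side.
- weight_large_mid (a point): largest of the three plain steel weights, 400 g: an upright cylinder 62 mm in diameter and 74 mm high, with a round grip knob 24 mm in diameter on top, the knob from 48 to 74 mm above the underside. The point is half-way up, 37 mm above the underside; z is up along the axis. Starts on the rubber mat; the three stand in any order.
- weight_medium_mid (a point): middle one of the three plain steel weights, 200 g: an upright cylinder 52 mm in diameter and 66 mm high, with a round grip knob 24 mm in diameter on top, the knob from 40 to 66 mm above the underside. The point is half-way up, 33 mm above the underside; z is up along the axis. Starts on the rubber mat; the three stand in any order.
- weight_small_mid (a point): smallest of the three plain steel weights, 100 g: an upright cylinder 44 mm in diameter and 58 mm high, with a round grip knob 24 mm in diameter on top, the knob from 32 to 58 mm above the underside. The point is half-way up, 29 mm above the underside; z is up along the axis. Starts on the rubber mat; the three stand in any order. Every order weighs a whole number of hundreds of grams (to within 2 per cent), 300 to 700 g
- mat_top (a point): centre of the upper face of the black rubber mat, fixed, 110 mm (its x) by 204 mm (its y), 3 mm thick, on the table before the label printer; the weights' place
- bin_floor (a point): centre of the inner floor of the empty open white dispatch bin, fixed, 222 mm (its x) by 296 mm (its y) inside at the floor, rim 125 mm above the table; to the right
- marker: the blue-capped marker pen, a bystander; origin at its underside
- spray_can: the spray can, a bystander; origin at its underside

How it is judged:
By the outcome, as a careful person would: the job done as asked, in the order asked, and still so for the second after the job is handed in, with the robot touching nothing.
Of clip_box, soap_box, kit_box only 2 to 3 are there at a start; the rules pass over those that are not, and their reading is None.
At some moment in a run one of weight_large, weight_medium, weight_small may be knocked a few centimetres aside while the robot is not near it.
It also fails if it takes over 210 s, if anything falls off the work surface, if the arm or the gripper's body presses on something with over 40 N, if the wrist force passes 120 N, or if a joint passes its speed limit or range.

## Working session

There is one attempt and no reset: what is moved stays moved. The work goes in short steps, Python scripts to look and compute and a shell command to move; the robot and the scene stay as the last step left them, time stands still between calls to the robot, and variables do not carry over. Pictures are saved under pics/ and viewed, and the job is handed in when it is done.

```bash
ls; mkdir -p pics; python3 - <<'E'
from station import *
import cv2
s=state(); print(s)
for n in ("scene","top","wrist"):
    f=grab_frame(n); cv2.imwrite(f"pics/{n}0.png",f["img"][:,:,::-1]); print(n,f["mtx"],f.get("world_from_camera",f.get("tool_from_camera")))
E
```

```text
pics
{'time_s': 0.0, 'joint_pos': array([-1.42198354e+00,  2.76622652e-01,  1.50613824e+00,  4.09990167e-06,
        1.36068329e+00, -1.21010174e-01]), 'qvel': array([ 0.00193862,  0.0006605 , -0.00065813,  0.00108746, -0.00222265,
       -0.00043417]), 'joint_torque': array([-5.34507744e-04, -4.16777372e+01, -2.45803517e+01, -2.97822526e-04,
        1.12291003e-02,  1.22133036e-05]), 'eef_pos': array([ 0.15320465, -0.55381044,  0.30302177]), 'tool_rot': array([ 2.07796194,  0.28399765, -2.07800751]), 'ft_force': array([-0.04034728, -0.19480026,  0.04673718]), 'torque': array([-0.0595188 ,  0.02341718,  0.00090841]), 'gripper_width': 0.08541342439503166}
scene [[403.16224528   0.         323.84306922]
 [  0.         403.16224528 197.59314643]
 [  0.           0.           1.        ]] [[-0.83855081 -0.36815801  0.40161202  0.14071205]
 [-0.54458966  0.54480763 -0.63765723  0.55346456]
 [ 0.01595732 -0.75342174 -0.65734393  0.77398701]
 [ 0.          0.          0.          1.        ]]
top [[512.93838184   0.         326.04428508]
 [  0.         512.93838184 199.40031095]
 [  0.           0.           1.        ]] [[ 0.01342722 -0.9874083   0.15762158  0.30434284]
 [-0.99988789 -0.01221423  0.00866178 -0.12110632]
 [-0.00662749 -0.15772021 -0.9874616   1.68300912]
 [ 0.          0.          0.          1.        ]]
wrist [[319.41835053   0.         311.91796826]
 [  0.         319.41835053 200.34760399]
 [  0.           0.           1.        ]] [[-3.00644160e-04 -2.92324941e-01  9.56319005e-01 -7.11208396e-02]
 [ 9.99999902e-01  2.23994832e-04  3.82846523e-04 -6.01034564e-04]
 [-3.26126102e-04  9.56319026e-01  2.92324845e-01 -7.43444766e-02]
 [ 0.00000000e+00  0.00000000e+00  0.00000000e+00  1.00000000e+00]]
```

View pics/scene0.png

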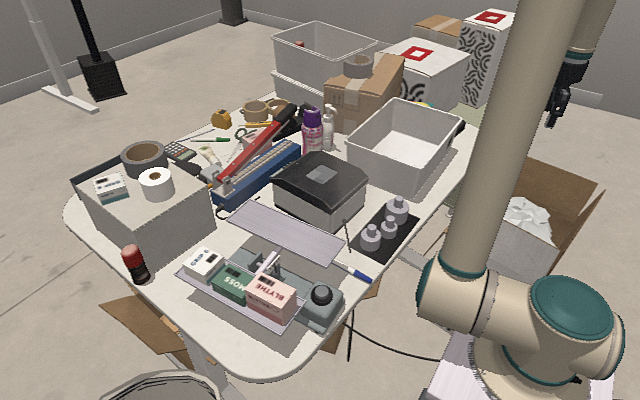

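View pics/top0.png

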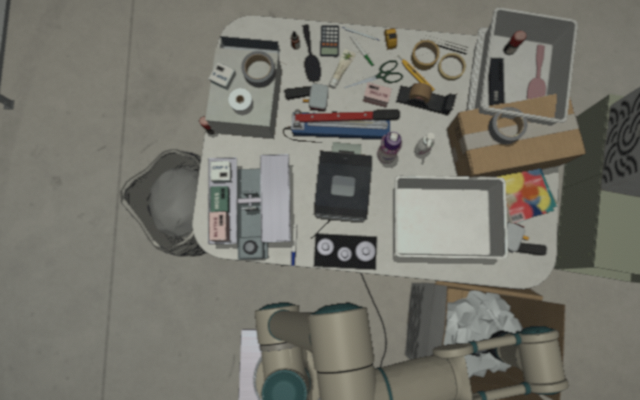

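```bash
cat > h.py <<'E'
from station import *
import numpy as np, cv2
from scipy.spatial.transform import Rotation as R
def ray(f,u,v,z,pose=None):
    M=f.get("world_from_camera")
    if M is None:
        T=np.eye(4);T[:3,:3]=R.from_rotvec(pose["tool_rot"]).as_matrix();T[:3,3]=pose["eef_pos"];M=T@f["tool_from_camera"]
    d=M[:3,:3]@np.linalg.solve(f["mtx"],[u,v,1.]);o=M[:3,3]
    return (o+d*(z-o[2])/d[2])
def proj(f,p,pose=None):
    M=f.get("world_from_camera")
    if M is None:
        T=np.eye(4);T[:3,:3]=R.from_rotvec(pose["tool_rot"]).as_matrix();T[:3,3]=pose["eef_pos"];M=T@f["tool_from_camera"]
    c=np.linalg.inv(M)@np.r_[p,1];q=f["mtx"]@c[:3];return q[:2]/q[2]
def crop(f,name,u0,v0,u1,v1,k):
    im=cv2.resize(f["img"][v0:v1,u0:u1,::-1],None,fx=k,fy=k,interpolation=cv2.INTER_CUBIC);cv2.imwrite(f"pics/{name}.png",im)
E
python3 - <<'E'
from h import *
f=grab_frame("top"); crop(f,"topA",195,140,395,280,4)
f=grab_frame("scene"); crop(f,"scA",170,190,430,340,3)
E
```

```text
(no output)
```

View pics/topA.png

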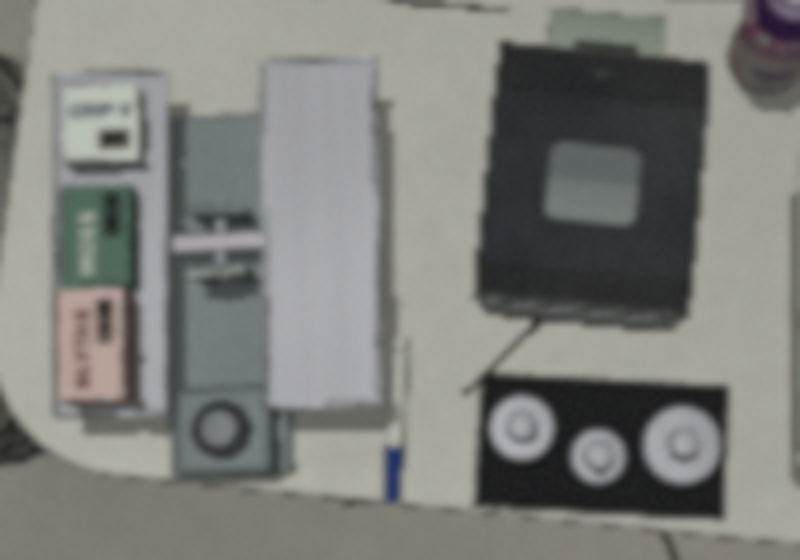

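View pics/scA.png

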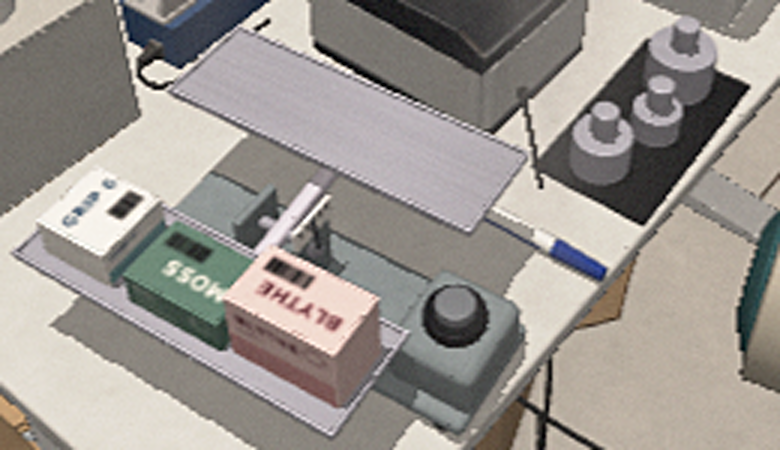

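```bash
python3 - <<'E'
from h import *
f=grab_frame("top")
def P(n,u,v,z): print(n,ray(f,195+u/4,140+v/4,z).round(4))
P("med",521,426,.069);P("small",599,455,.061);P("large",686,443,.077);P("btn",221,428,.08)
for c in [(264,60),(376,58),(385,405),(270,410)]:P("panR",*c,.107)
for c in [(53,74),(166,72),(168,412),(54,416)]:P("panL",*c,.087)
for c in [(486,378),(727,387),(720,518),(478,503)]:P("mat",*c,.003)
for n,c,z in [("kit",[(63,290),(130,290),(126,402),(60,402)],.145),("soap",[(64,188),(135,188),(133,285),(60,285)],.115),("clip",[(64,87),(140,87),(139,162),(65,162)],.121)]:
    for q in c:P(n,*q,z)
def Q(n,u,v,z): print(n,ray(f,u,v,z).round(4))
for c in [(395,178),(505,178),(506,258),(394,258)]:Q("bin",*c,.125)
E
```

```text
med [ 0.4122 -0.1065  0.069 ]
small [ 0.3907 -0.1681  0.061 ]
large [ 0.4001 -0.2354  0.077 ]
btn [0.4068 0.1275 0.08  ]
panR [0.6953 0.1    0.107 ]
panR [0.698  0.0116 0.107 ]
panR [ 0.4244 -0.0021  0.107 ]
panR [0.4194 0.0862 0.107 ]
panL [0.6868 0.2712 0.087 ]
panL [0.6895 0.1809 0.087 ]
panL [0.4183 0.1682 0.087 ]
panL [0.414  0.2569 0.087 ]
mat [ 0.4555 -0.0766  0.003 ]
mat [ 0.4506 -0.2742  0.003 ]
mat [ 0.3442 -0.2683  0.003 ]
mat [ 0.3537 -0.0718  0.003 ]
kit [0.5054 0.241  0.145 ]
kit [0.506  0.1902 0.145 ]
kit [0.4212 0.1895 0.145 ]
kit [0.4206 0.2391 0.145 ]
soap [0.5893 0.2512 0.115 ]
soap [0.59   0.1959 0.115 ]
soap [0.5138 0.1942 0.115 ]
soap [0.5131 0.2506 0.115 ]
clip [0.6684 0.2537 0.121 ]
clip [0.6691 0.1943 0.121 ]
clip [0.6094 0.1925 0.121 ]
clip [0.6087 0.25   0.121 ]
bin [ 0.6227 -0.3199  0.125 ]
bin [ 0.6268 -0.6594  0.125 ]
bin [ 0.3809 -0.6522  0.125 ]
bin [ 0.3765 -0.3149  0.125 ]
```

```bash
python3 - <<'E'
from h import *
import station
print([n for n in dir(station) if n[0]!='_'])
s=state();print(R.from_rotvec(s["tool_rot"]).as_matrix().round(3),s["eef_pos"])
try: print(tip_extent)
except Exception as e: print(e)
f=grab_frame("wrist");cv2.imwrite("pics/w1.png",f["img"][:,:,::-1])
E
python3 -m inch '[{"jaw":1},{"jaw":1},{"jaw":1},{"jaw":1},{"jaw":1},{"jaw":1},{"jaw":1},{"jaw":1},{"jaw":0},{"jaw":0}]' 30
```

```text
['PlanningError', 'grab_frame', 'hand_in', 'state', 'tip_extent']
[[-0.     0.267 -0.964]
 [ 0.001 -0.964 -0.267]
 [-1.    -0.001 -0.   ]] [ 0.15322914 -0.55407951  0.30361176]
0.0726invalid input at $[0]: expected keys dx, dy, dz, spin, jaw
```

```bash
cat >> h.py <<'E'
def go(p,yaw=None):
    "shift (mm) and spin to bring TCP to p; yaw: tool z = -(cos,sin)"
    s=state();m=R.from_rotvec(s["tool_rot"]).as_matrix()
    d=m.T@(np.array(p)-s["eef_pos"])*1000
    z=-m[:,2];y0=np.arctan2(z[1],z[0])
    print("dx dy dz",d.round(1),"spin",None if yaw is None else round(y0-yaw,3),"| tcp",s["eef_pos"].round(4),"yaw",round(y0,3),"w",round(s["gripper_width"],4),"F",s["ft_force"].round(1),"t",round(s["time_s"],2))
E
python3 -c "
from h import *
go([.400,-.2354,.22],.03)"
```

```text
dx dy dz [  83.8 -241.4 -322.8] spin 0.24 | tcp [ 0.1532 -0.5541  0.3037] yaw 0.27 w 0.0854 F [0.3 0.9 0.1] t 0.35
```

```bash
python3 -m inch '[{"dx":0,"dy":-40,"dz":-50,"spin":0.1,"jaw":0},{"dx":20,"dy":-80,"dz":-100,"spin":0.24,"jaw":0},{"dx":50,"dy":-115,"dz":-150,"spin":0.24,"jaw":0},{"dx":84,"dy":-155,"dz":-205,"spin":0.24,"jaw":0},{"dx":84,"dy":-190,"dz":-250,"spin":0.24,"jaw":0},{"dx":84,"dy":-220,"dz":-290,"spin":0.24,"jaw":0},{"dx":84,"dy":-241,"dz":-323,"spin":0.24,"jaw":0},{"dx":84,"dy":-241,"dz":-323,"spin":0.24,"jaw":0},{"dx":84,"dy":-241,"dz":-323,"spin":0.24,"jaw":0},{"dx":84,"dy":-241,"dz":-323,"spin":0.24,"jaw":0}]' 30
python3 -c "
from h import *
go([.400,-.2354,.126],.03)
f=grab_frame('wrist');cv2.imwrite('pics/w2.png',f['img'][:,:,::-1])"
```

```text
time_s: 1.6
eef_pos: [0.3998, -0.2368, 0.2199]
tool_rot: [2.207, 0.031, -2.207]
ft_force: [-0.5, 0.1, -0.4]
gripper_width: 0.0427
dx dy dz [93.9 -1.4 -0.3] spin -0.002 | tcp [ 0.3998 -0.2368  0.2199] yaw 0.028 w 0.0427 F [-0.5  0.1 -0.4] t 1.6
```

View pics/w2.png

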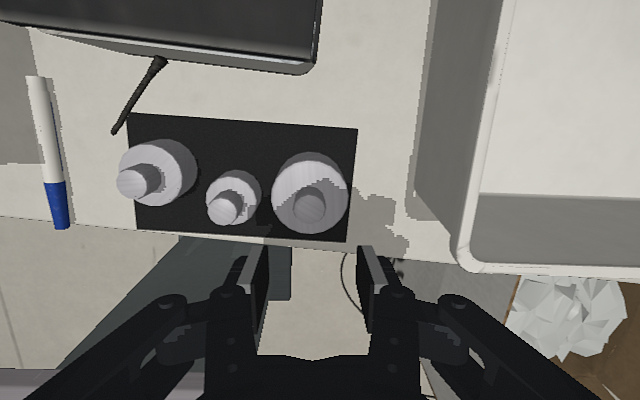

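```bash
python3 -c "
from h import *
s=state();f=grab_frame('wrist');crop(f,'w3',100,100,370,260,3)
print(ray(f,309,209,.077,s),ray(f,222,214,.061,s),ray(f,133,184,.069,s))"
```

```text
[ 0.40202437 -0.23432729  0.077     ] [ 0.39076796 -0.16809078  0.061     ] [ 0.41465785 -0.10798217  0.069     ]
```

View pics/w3.png

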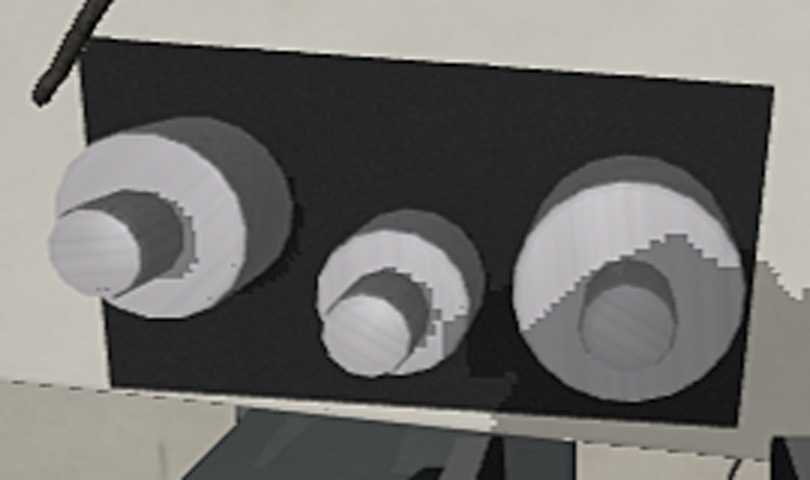

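```bash
python3 -m inch '[{"dx":40,"dy":-2,"dz":-1,"spin":0,"jaw":0},{"dx":70,"dy":-2,"dz":-1,"spin":0,"jaw":0},{"dx":85,"dy":-2,"dz":-1,"spin":0,"jaw":0},{"dx":93,"dy":-2,"dz":-1,"spin":0,"jaw":0},{"dx":93,"dy":-2,"dz":-1,"spin":0,"jaw":0},{"dx":93,"dy":-2,"dz":-1,"spin":0,"jaw":1},{"dx":93,"dy":-2,"dz":-1,"spin":0,"jaw":1},{"dx":93,"dy":-2,"dz":-1,"spin":0,"jaw":1},{"dx":93,"dy":-2,"dz":-1,"spin":0,"jaw":1},{"dx":93,"dy":-2,"dz":-1,"spin":0,"jaw":1}]' 60
python3 -m inch '[{"dx":-10,"dy":0,"dz":0,"spin":0,"jaw":1},{"dx":-40,"dy":0,"dz":0,"spin":0,"jaw":1},{"dx":-80,"dy":0,"dz":0,"spin":0,"jaw":1},{"dx":-120,"dy":0,"dz":0,"spin":0,"jaw":1},{"dx":-130,"dy":0,"dz":0,"spin":0,"jaw":1},{"dx":-130,"dy":0,"dz":0,"spin":0,"jaw":1},{"dx":-130,"dy":0,"dz":0,"spin":0,"jaw":1},{"dx":-130,"dy":0,"dz":0,"spin":0,"jaw":1},{"dx":-130,"dy":0,"dz":0,"spin":0,"jaw":1},{"dx":-130,"dy":0,"dz":0,"spin":0,"jaw":1}]'
python3 -c "
from h import *
go([.645,.052,.26],.04)
f=grab_frame('wrist');cv2.imwrite('pics/w4.png',f['img'][:,:,::-1])"
```

```text
time_s: 2.95
eef_pos: [0.4017, -0.2344, 0.1278]
tool_rot: [2.207, 0.031, -2.204]
ft_force: [-2.5, -2.2, 6.1]
gripper_width: 0.0218
time_s: 4.2
eef_pos: [0.4012, -0.2338, 0.2565]
tool_rot: [2.206, 0.033, -2.207]
ft_force: [-0.5, -0.5, -4.2]
gripper_width: 0.0218
dx dy dz [  -3.5 -278.4 -252.1] spin -0.01 | tcp [ 0.4012 -0.2338  0.2565] yaw 0.03 w 0.0218 F [-0.5 -0.5 -4.2] t 4.2
```

View pics/w4.png

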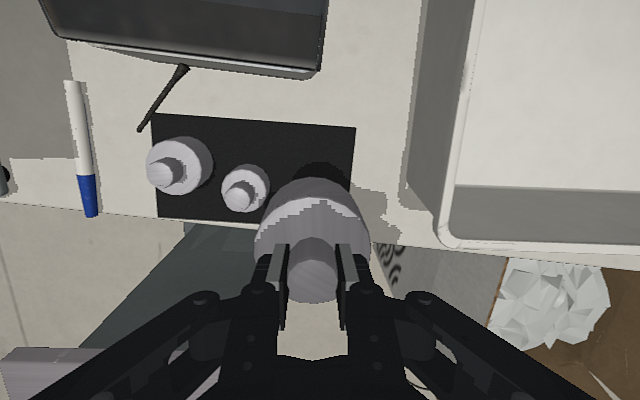

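```bash
python3 -m inch '[{"dx":-30,"dy":-40,"dz":0,"spin":0,"jaw":1},{"dx":-60,"dy":-80,"dz":-15,"spin":0,"jaw":1},{"dx":-65,"dy":-125,"dz":-35,"spin":0,"jaw":1},{"dx":-65,"dy":-165,"dz":-70,"spin":0,"jaw":1},{"dx":-65,"dy":-205,"dz":-110,"spin":0,"jaw":1},{"dx":-65,"dy":-240,"dz":-150,"spin":0,"jaw":1},{"dx":-65,"dy":-262,"dz":-195,"spin":0,"jaw":1},{"dx":-65,"dy":-278,"dz":-235,"spin":-0.01,"jaw":1},{"dx":-65,"dy":-278,"dz":-252,"spin":-0.01,"jaw":1},{"dx":-65,"dy":-278,"dz":-252,"spin":-0.01,"jaw":1}]'
python3 -c "
from h import *
go([.645,.052,.231],.04)
s=state();f=grab_frame('wrist');cv2.imwrite('pics/w5.png',f['img'][:,:,::-1])
f=grab_frame('scene');crop(f,'sc5',170,170,430,340,3)"
```

```text
time_s: 5.5
eef_pos: [0.6458, 0.0518, 0.3207]
tool_rot: [2.2, 0.044, -2.202]
ft_force: [-0.4, -0.1, -4.0]
gripper_width: 0.0222
dx dy dz [89.7 -0.2  0.7] spin 0.0 | tcp [0.6458 0.0518 0.3207] yaw 0.04 w 0.0222 F [-0.4 -0.1 -4. ] t 5.5
```

View pics/w5.png

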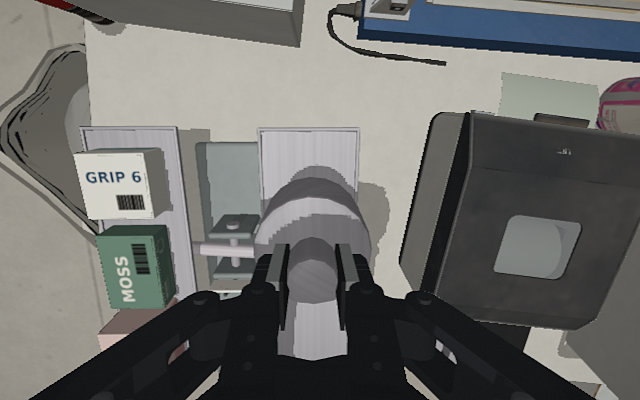

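View pics/sc5.png

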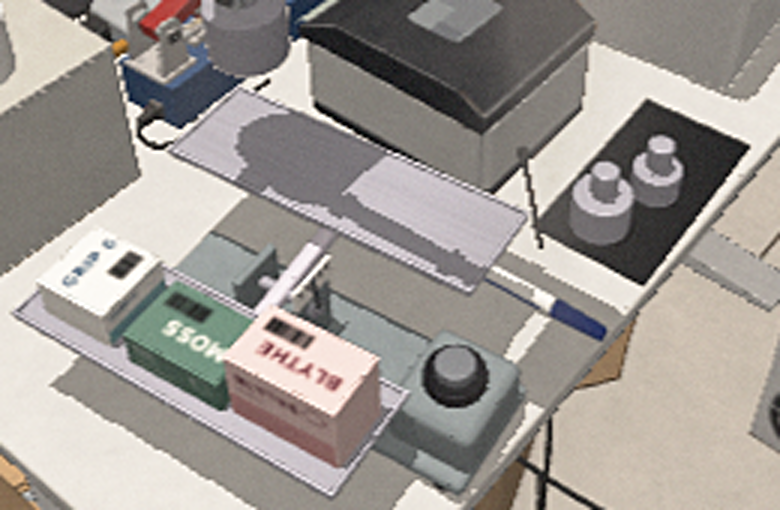

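```bash
python3 -c "
from h import *
s=state();f=grab_frame('wrist')
print(ray(f,258,129,.107,s),ray(f,360,129,.107,s))"
python3 -m inch '[{"dx":40,"dy":0,"dz":0,"spin":0,"jaw":1},{"dx":65,"dy":0,"dz":0,"spin":0,"jaw":1},{"dx":80,"dy":0,"dz":0,"spin":0,"jaw":1},{"dx":85,"dy":0,"dz":0,"spin":0,"jaw":1},{"dx":87,"dy":0,"dz":0,"spin":0,"jaw":1},{"dx":88,"dy":0,"dz":0,"spin":0,"jaw":1},{"dx":89,"dy":0,"dz":0,"spin":0,"jaw":1},{"dx":89,"dy":0,"dz":0,"spin":0,"jaw":1},{"dx":89,"dy":0,"dz":0,"spin":0,"jaw":1},{"dx":89,"dy":0,"dz":0,"spin":0,"jaw":1}]'
```

```text
[0.69388557 0.10100446 0.107     ] [0.69744268 0.01188709 0.107     ]
time_s: 6.9
eef_pos: [0.6449, 0.0516, 0.233]
tool_rot: [2.201, 0.044, -2.201]
ft_force: [0.2, -0.3, -3.9]
gripper_width: 0.0221
```

```bash
python3 -m inch '[{"dx":1,"dy":0,"dz":0,"spin":0,"jaw":1},{"dx":2,"dy":0,"dz":0,"spin":0,"jaw":1},{"dx":2,"dy":0,"dz":0,"spin":0,"jaw":1},{"dx":3,"dy":0,"dz":0,"spin":0,"jaw":1},{"dx":3,"dy":0,"dz":0,"spin":0,"jaw":1},{"dx":3,"dy":0,"dz":0,"spin":0,"jaw":1},{"dx":4,"dy":0,"dz":0,"spin":0,"jaw":1},{"dx":4,"dy":0,"dz":0,"spin":0,"jaw":1},{"dx":4,"dy":0,"dz":0,"spin":0,"jaw":1},{"dx":4,"dy":0,"dz":0,"spin":0,"jaw":1}]'
```

```text
time_s: 8.15
eef_pos: [0.645, 0.0515, 0.2293]
tool_rot: [2.202, 0.044, -2.2]
ft_force: [-0.5, -0.1, 0.7]
gripper_width: 0.0217
```

```bash
python3 -m inch '[{"dx":0,"dy":0,"dz":0,"spin":0,"jaw":0},{"dx":0,"dy":0,"dz":0,"spin":0,"jaw":0},{"dx":0,"dy":0,"dz":0,"spin":0,"jaw":0},{"dx":-10,"dy":0,"dz":0,"spin":0,"jaw":0},{"dx":-40,"dy":0,"dz":0,"spin":0,"jaw":0},{"dx":-80,"dy":0,"dz":0,"spin":0,"jaw":0},{"dx":-100,"dy":40,"dz":30,"spin":0,"jaw":0},{"dx":-100,"dy":80,"dz":60,"spin":0,"jaw":0},{"dx":-100,"dy":110,"dz":105,"spin":0,"jaw":0},{"dx":-100,"dy":130,"dz":150,"spin":0,"jaw":0}]'
python3 -c "
from h import *
go([.412,-.107,.25],.04)
f=grab_frame('scene');crop(f,'sc6',170,170,430,340,3)"
```

```text
time_s: 9.4
eef_pos: [0.4991, -0.0857, 0.3297]
tool_rot: [2.203, 0.042, -2.2]
ft_force: [-0.2, -0.2, 0.5]
gripper_width: 0.0427
dx dy dz [79.6 17.8 87.9] spin -0.001 | tcp [ 0.4991 -0.0857  0.3297] yaw 0.039 w 0.0427 F [-0.2 -0.2  0.5] t 9.4
```

View pics/sc6.png

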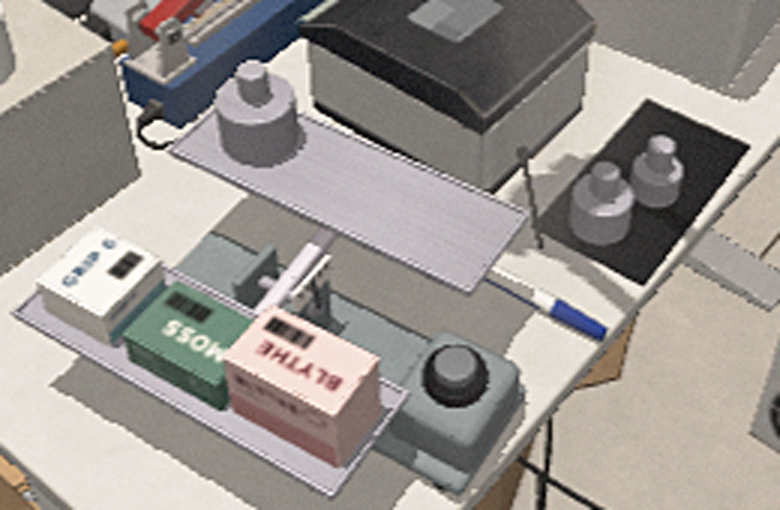

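```bash
python3 -m inch '[{"dx":0,"dy":10,"dz":50,"spin":0,"jaw":0},{"dx":20,"dy":18,"dz":88,"spin":0,"jaw":0},{"dx":60,"dy":18,"dz":88,"spin":0,"jaw":0},{"dx":100,"dy":18,"dz":88,"spin":0,"jaw":0},{"dx":110,"dy":18,"dz":88,"spin":0,"jaw":0},{"dx":110,"dy":18,"dz":88,"spin":0,"jaw":0},{"dx":110,"dy":18,"dz":88,"spin":0,"jaw":0},{"dx":110,"dy":18,"dz":88,"spin":0,"jaw":0},{"dx":110,"dy":18,"dz":88,"spin":0,"jaw":0},{"dx":110,"dy":18,"dz":88,"spin":0,"jaw":0}]'
python3 -c "
from h import *
go([.413,-.107,.1195],.04)
s=state();f=grab_frame('wrist');cv2.imwrite('pics/w7.png',f['img'][:,:,::-1]); print(proj(f,[.413,-.107,.069],s))"
```

```text
time_s: 10.7
eef_pos: [0.4131, -0.1058, 0.2192]
tool_rot: [2.202, 0.044, -2.201]
ft_force: [-0.8, 0.0, -0.7]
gripper_width: 0.0421
dx dy dz [99.7  1.1  0.2] spin -0.0 | tcp [ 0.4131 -0.1058  0.2192] yaw 0.04 w 0.0421 F [-0.8  0.  -0.7] t 10.7
[314.05737113 209.20321614]
```

View pics/w7.png

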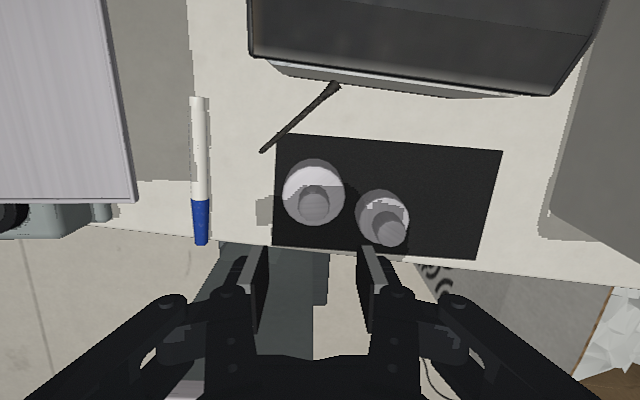

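```bash
python3 -m inch '[{"dx":40,"dy":1,"dz":0,"spin":0,"jaw":0},{"dx":75,"dy":1,"dz":0,"spin":0,"jaw":0},{"dx":92,"dy":1,"dz":0,"spin":0,"jaw":0},{"dx":99,"dy":1,"dz":0,"spin":0,"jaw":0},{"dx":99,"dy":1,"dz":0,"spin":0,"jaw":0},{"dx":99,"dy":1,"dz":0,"spin":0,"jaw":1},{"dx":99,"dy":1,"dz":0,"spin":0,"jaw":1},{"dx":99,"dy":1,"dz":0,"spin":0,"jaw":1},{"dx":99,"dy":1,"dz":0,"spin":0,"jaw":1},{"dx":99,"dy":1,"dz":0,"spin":0,"jaw":1}]' 60
python3 -c "
from h import *
go([.570,.049,.34],.04)"
```

```text
time_s: 12.0
eef_pos: [0.4136, -0.107, 0.1208]
tool_rot: [2.203, 0.043, -2.199]
ft_force: [-0.3, 0.7, 7.0]
gripper_width: 0.0223
dx dy dz [-219.  -149.4 -162.9] spin -0.0 | tcp [ 0.4136 -0.107   0.1208] yaw 0.04 w 0.0223 F [-0.3  0.7  7. ] t 12.0
```

```bash
python3 -m inch '[{"dx":-40,"dy":0,"dz":0,"spin":0,"jaw":1},{"dx":-90,"dy":-10,"dz":0,"spin":0,"jaw":1},{"dx":-135,"dy":-50,"dz":-10,"spin":0,"jaw":1},{"dx":-165,"dy":-90,"dz":-40,"spin":0,"jaw":1},{"dx":-165,"dy":-125,"dz":-85,"spin":0,"jaw":1},{"dx":-165,"dy":-149,"dz":-125,"spin":0,"jaw":1},{"dx":-150,"dy":-149,"dz":-155,"spin":0,"jaw":1},{"dx":-125,"dy":-149,"dz":-163,"spin":0,"jaw":1},{"dx":-110,"dy":-149,"dz":-163,"spin":0,"jaw":1},{"dx":-110,"dy":-149,"dz":-163,"spin":0,"jaw":1}]'
python3 -c "
from h import *
go([.570,.049,.223],.04)"
```

```text
time_s: 13.25
eef_pos: [0.5684, 0.0485, 0.2283]
tool_rot: [2.197, 0.044, -2.206]
ft_force: [0.2, 0.3, -0.9]
gripper_width: 0.0219
dx dy dz [ 5.3 -0.4 -1.7] spin -0.0 | tcp [0.5684 0.0485 0.2283] yaw 0.04 w 0.0219 F [ 0.2  0.3 -0.9] t 13.25
```

```bash
python3 -m inch '[{"dx":1,"dy":0,"dz":0,"spin":0,"jaw":1},{"dx":2,"dy":0,"dz":0,"spin":0,"jaw":1},{"dx":3,"dy":0,"dz":0,"spin":0,"jaw":1},{"dx":4,"dy":0,"dz":0,"spin":0,"jaw":1},{"dx":5,"dy":0,"dz":0,"spin":0,"jaw":1},{"dx":6,"dy":0,"dz":0,"spin":0,"jaw":1},{"dx":7,"dy":0,"dz":0,"spin":0,"jaw":1},{"dx":7,"dy":0,"dz":0,"spin":0,"jaw":1},{"dx":7,"dy":0,"dz":0,"spin":0,"jaw":1},{"dx":7,"dy":0,"dz":0,"spin":0,"jaw":1}]'
```

```text
time_s: 14.5
eef_pos: [0.57, 0.0486, 0.223]
tool_rot: [2.201, 0.044, -2.201]
ft_force: [-0.6, 1.7, -0.7]
gripper_width: 0.0219
```

```bash
python3 -m inch '[{"dx":1,"dy":0,"dz":0,"spin":0,"jaw":1},{"dx":2,"dy":0,"dz":0,"spin":0,"jaw":1},{"dx":2,"dy":0,"dz":0,"spin":0,"jaw":0},{"dx":2,"dy":0,"dz":0,"spin":0,"jaw":0},{"dx":2,"dy":0,"dz":0,"spin":0,"jaw":0},{"dx":-5,"dy":0,"dz":0,"spin":0,"jaw":0},{"dx":-35,"dy":0,"dz":0,"spin":0,"jaw":0},{"dx":-75,"dy":0,"dz":0,"spin":0,"jaw":0},{"dx":-100,"dy":30,"dz":30,"spin":0,"jaw":0},{"dx":-100,"dy":70,"dz":70,"spin":0,"jaw":0}]'
python3 -c "
from h import *
go([.390,-.168,.22],.04)"
```

```text
time_s: 15.75
eef_pos: [0.5039, -0.0247, 0.3258]
tool_rot: [2.206, 0.044, -2.192]
ft_force: [-0.1, -1.8, 0.4]
gripper_width: 0.0425
dx dy dz [105.2 138.2 120.5] spin 0.002 | tcp [ 0.5039 -0.0247  0.3258] yaw 0.042 w 0.0425 F [-0.1 -1.8  0.4] t 15.75
```

```bash
python3 -m inch '[{"dx":0,"dy":40,"dz":50,"spin":0,"jaw":0},{"dx":20,"dy":80,"dz":90,"spin":0,"jaw":0},{"dx":60,"dy":120,"dz":120,"spin":0,"jaw":0},{"dx":90,"dy":138,"dz":120,"spin":0,"jaw":0},{"dx":105,"dy":138,"dz":120,"spin":0,"jaw":0},{"dx":105,"dy":138,"dz":120,"spin":0,"jaw":0},{"dx":105,"dy":138,"dz":120,"spin":0,"jaw":0},{"dx":105,"dy":138,"dz":120,"spin":0,"jaw":0},{"dx":105,"dy":138,"dz":120,"spin":0,"jaw":0},{"dx":105,"dy":138,"dz":120,"spin":0,"jaw":0}]'
python3 -c "
from h import *
go([.3907,-.168,.1115],.04)
f=grab_frame('scene');crop(f,'sc8',170,170,430,340,3)
s=state();f=grab_frame('wrist');cv2.imwrite('pics/w8.png',f['img'][:,:,::-1]); print(proj(f,[.3907,-.168,.061],s))"
```

```text
time_s: 17.0
eef_pos: [0.3885, -0.1667, 0.2182]
tool_rot: [2.201, 0.044, -2.2]
ft_force: [0.4, 0.2, 0.6]
gripper_width: 0.0427
dx dy dz [106.7   1.3  -2.1] spin 0.0 | tcp [ 0.3885 -0.1667  0.2182] yaw 0.04 w 0.0427 F [0.4 0.2 0.6] t 17.0
[314.27314285 203.33955853]
```

View pics/sc8.png

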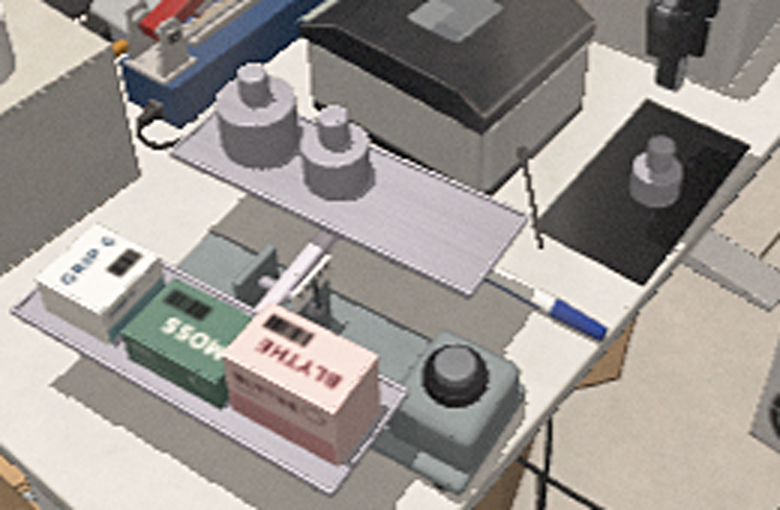

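View pics/w8.png

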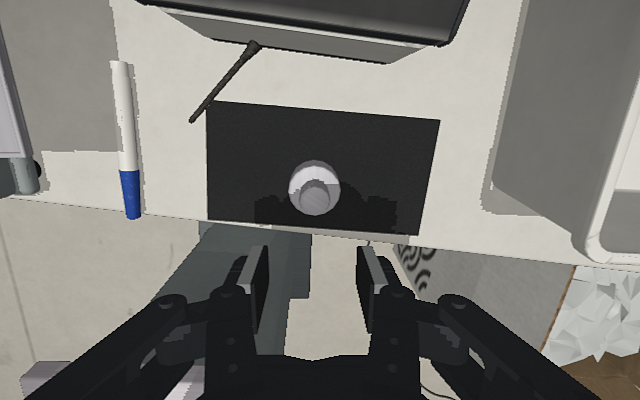

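```bash
python3 -m inch '[{"dx":40,"dy":1,"dz":-3,"spin":0,"jaw":0},{"dx":80,"dy":1,"dz":-3,"spin":0,"jaw":0},{"dx":99,"dy":1,"dz":-3,"spin":0,"jaw":0},{"dx":106,"dy":1,"dz":-3,"spin":0,"jaw":0},{"dx":106,"dy":1,"dz":-3,"spin":0,"jaw":0},{"dx":106,"dy":1,"dz":-3,"spin":0,"jaw":1},{"dx":106,"dy":1,"dz":-3,"spin":0,"jaw":1},{"dx":106,"dy":1,"dz":-3,"spin":0,"jaw":1},{"dx":106,"dy":1,"dz":-3,"spin":0,"jaw":1},{"dx":106,"dy":1,"dz":-3,"spin":0,"jaw":1}]' 60
python3 -c "
from h import *
go([.498,.047,.225],.04)"
```

```text
time_s: 18.35
eef_pos: [0.3921, -0.1682, 0.1129]
tool_rot: [2.203, 0.042, -2.198]
ft_force: [-0.1, -0.1, 5.6]
gripper_width: 0.022
dx dy dz [-112.2 -210.6 -114.6] spin -0.0 | tcp [ 0.3921 -0.1682  0.1129] yaw 0.04 w 0.022 F [-0.1 -0.1  5.6] t 18.35
```

```bash
python3 -m inch '[{"dx":-40,"dy":0,"dz":0,"spin":0,"jaw":1},{"dx":-90,"dy":-20,"dz":0,"spin":0,"jaw":1},{"dx":-140,"dy":-60,"dz":0,"spin":0,"jaw":1},{"dx":-160,"dy":-105,"dz":-10,"spin":0,"jaw":1},{"dx":-160,"dy":-155,"dz":-35,"spin":0,"jaw":1},{"dx":-160,"dy":-190,"dz":-75,"spin":0,"jaw":1},{"dx":-140,"dy":-210,"dz":-105,"spin":0,"jaw":1},{"dx":-115,"dy":-210,"dz":-115,"spin":0,"jaw":1},{"dx":-106,"dy":-210,"dz":-115,"spin":0,"jaw":1},{"dx":-106,"dy":-210,"dz":-115,"spin":0,"jaw":1}]'
python3 -c "
from h import *
go([.498,.047,.211],.04)"
```

```text
time_s: 19.6
eef_pos: [0.4969, 0.0465, 0.2174]
tool_rot: [2.199, 0.044, -2.204]
ft_force: [-0.7, -1.5, -1.2]
gripper_width: 0.0221
dx dy dz [ 6.4 -0.4 -1.1] spin -0.001 | tcp [0.4969 0.0465 0.2174] yaw 0.039 w 0.0221 F [-0.7 -1.5 -1.2] t 19.6
```

```bash
python3 -m inch '[{"dx":3,"dy":0,"dz":0,"spin":0,"jaw":1},{"dx":5,"dy":0,"dz":0,"spin":0,"jaw":1},{"dx":6,"dy":0,"dz":0,"spin":0,"jaw":1},{"dx":7,"dy":0,"dz":0,"spin":0,"jaw":1},{"dx":8,"dy":0,"dz":0,"spin":0,"jaw":1},{"dx":9,"dy":0,"dz":0,"spin":0,"jaw":1},{"dx":10,"dy":0,"dz":0,"spin":0,"jaw":1},{"dx":11,"dy":0,"dz":0,"spin":0,"jaw":1},{"dx":11,"dy":0,"dz":0,"spin":0,"jaw":1},{"dx":11,"dy":0,"dz":0,"spin":0,"jaw":1}]'
python3 -m inch '[{"dx":0,"dy":0,"dz":0,"spin":0,"jaw":0},{"dx":0,"dy":0,"dz":0,"spin":0,"jaw":0},{"dx":0,"dy":0,"dz":0,"spin":0,"jaw":0},{"dx":-5,"dy":0,"dz":0,"spin":0,"jaw":0},{"dx":-35,"dy":0,"dz":0,"spin":0,"jaw":0},{"dx":-75,"dy":0,"dz":0,"spin":0,"jaw":0},{"dx":-75,"dy":-20,"dz":40,"spin":0,"jaw":1},{"dx":-75,"dy":-60,"dz":85,"spin":0,"jaw":1},{"dx":-75,"dy":-80,"dz":95,"spin":0,"jaw":1},{"dx":-75,"dy":-80,"dz":95,"spin":0,"jaw":1}]'
python3 -c "
from h import *
go([.4068,.1275,.16],.04)
f=grab_frame('scene');crop(f,'sc9',170,170,430,340,3)
s=state();f=grab_frame('wrist');cv2.imwrite('pics/w9.png',f['img'][:,:,::-1])
f=grab_frame('top'); crop(f,'top9',195,140,395,280,4)"
```

```text
time_s: 20.85
eef_pos: [0.498, 0.0467, 0.2069]
tool_rot: [2.201, 0.044, -2.201]
ft_force: [-0.5, 0.1, -0.9]
gripper_width: 0.0217
time_s: 22.1
eef_pos: [0.3989, 0.1237, 0.2825]
tool_rot: [2.201, 0.047, -2.199]
ft_force: [0.5, 0.7, -0.6]
gripper_width: 0.0002
dx dy dz [122.5  -3.4  -7.9] spin 0.002 | tcp [0.3989 0.1237 0.2825] yaw 0.042 w 0.0002 F [ 0.5  0.7 -0.6] t 22.1
```

View pics/sc9.png

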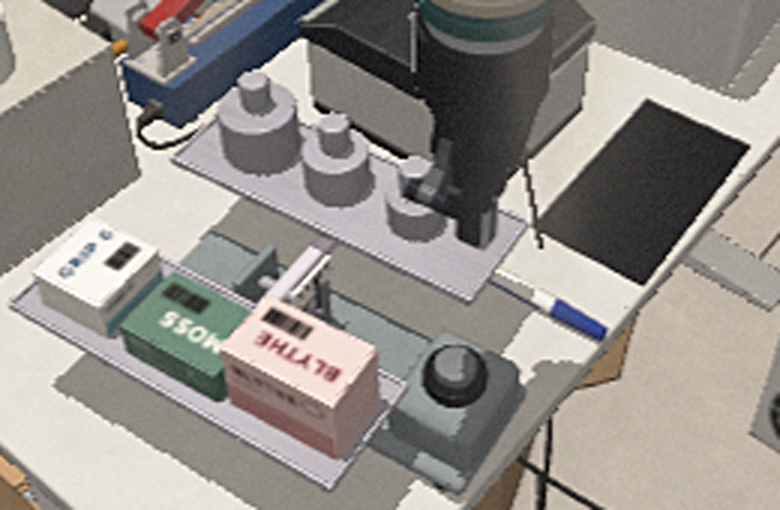

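View pics/w9.png

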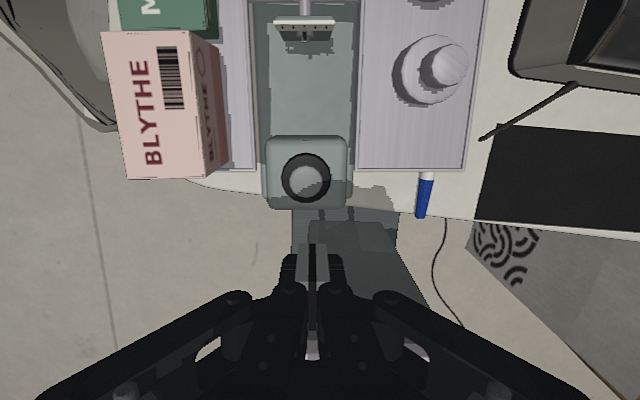

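```bash
python3 -m inch '[{"dx":60,"dy":-3,"dz":-8,"spin":0,"jaw":1},{"dx":60,"dy":-3,"dz":-8,"spin":0,"jaw":1},{"dx":60,"dy":-3,"dz":-8,"spin":0,"jaw":1},{"dx":60,"dy":-3,"dz":-8,"spin":0,"jaw":1},{"dx":60,"dy":-3,"dz":-8,"spin":0,"jaw":1},{"dx":60,"dy":-3,"dz":-8,"spin":0,"jaw":1},{"dx":60,"dy":-3,"dz":-8,"spin":0,"jaw":1},{"dx":60,"dy":-3,"dz":-8,"spin":0,"jaw":1},{"dx":60,"dy":-3,"dz":-8,"spin":0,"jaw":1},{"dx":60,"dy":-3,"dz":-8,"spin":0,"jaw":1}]'
python3 -c "
from h import *
go([.4068,.1275,.16],.04)
f=grab_frame('scene');crop(f,'sc10',170,220,370,340,4)
s=state();f=grab_frame('wrist');cv2.imwrite('pics/w10.png',f['img'][:,:,::-1])"
```

```text
time_s: 23.5
eef_pos: [0.4077, 0.1262, 0.2218]
tool_rot: [2.201, 0.044, -2.201]
ft_force: [0.4, 0.3, -0.9]
gripper_width: 0.0002
dx dy dz [61.8 -1.4  0.8] spin -0.0 | tcp [0.4077 0.1262 0.2218] yaw 0.04 w 0.0002 F [ 0.4  0.3 -0.9] t 23.5
```

View pics/sc10.png

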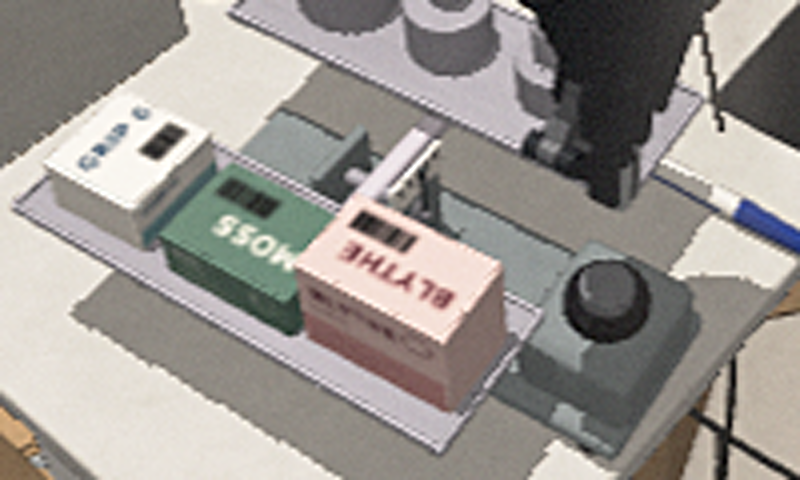

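View pics/w10.png

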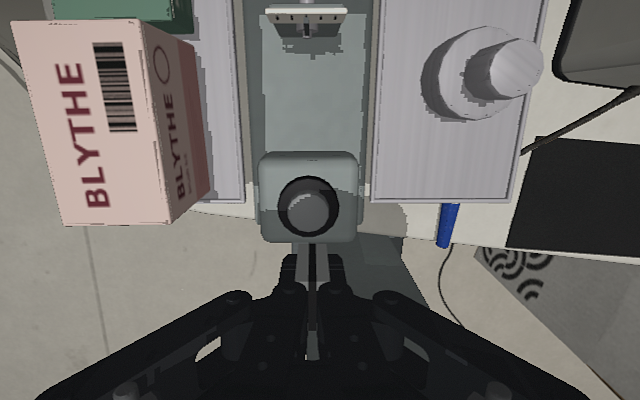

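```bash
python3 -c "
from h import *
s=state();f=grab_frame('wrist')
for u,v in [(245,204),(369.5,202),(518,203)]:
  for z in (.09,.0975,.105): print(u,z,ray(f,u,v,z,s).round(4))
print('btn',ray(f,308,207,.08,s))
crop(f,'w11',220,0,380,240,3)
g=grab_frame('scene')
# predicted left pan near-left corner in scene for heights
c=np.array([.553,.2185]);a=np.array([np.cos(.045),np.sin(.045)]);b=np.array([-a[1],a[0]])
for z in (.0875,.0975,.1075):
  print(z,[proj(g,np.r_[c+i*.138*a+j*.045*b,z]).round(1) for i,j in ((-1,1),(1,1),(-1,-1))])
"
```

```text
245 0.09 [0.4155 0.1716 0.09  ]
245 0.0975 [0.418  0.17   0.0975]
245 0.105 [0.4204 0.1685 0.105 ]
369.5 0.09 [0.4203 0.0888 0.09  ]
369.5 0.0975 [0.4225 0.0903 0.0975]
369.5 0.105 [0.4248 0.0918 0.105 ]
518 0.09 [ 0.4235 -0.0102  0.09  ]
518 0.0975 [ 0.4257 -0.005   0.0975]
518 0.105 [4.278e-01 2.000e-04 1.050e-01]
btn [0.41182199 0.12951979 0.08      ]
0.0875 [array([281.9, 335. ]), array([174.4, 273.7]), array([307.6, 299.9])]
0.0975 [array([281.6, 332.2]), array([173.3, 270.7]), array([307.6, 296.9])]
0.1075 [array([281.3, 329.2]), array([172.2, 267.6]), array([307.5, 293.9])]
```

View pics/w11.png

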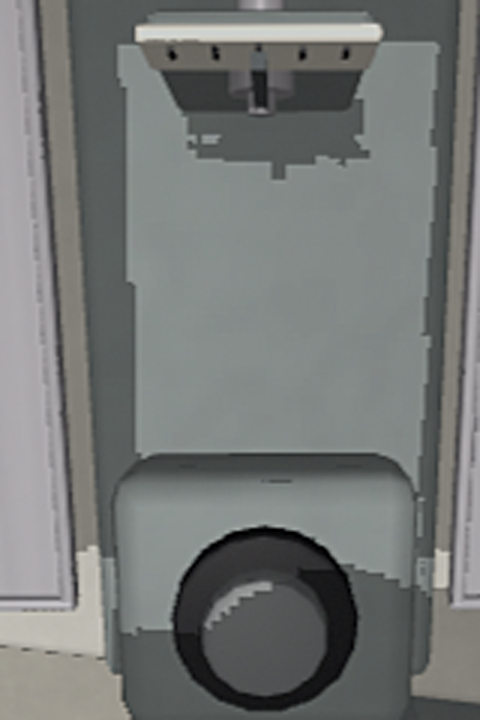

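```bash
python3 -c "
from h import *
s=state();f=grab_frame('wrist')
p=ray(f,308.5,212.5,.08,s);print(p)
go([p[0],p[1],.16],.04)
"
```

```text
[0.40778796 0.12903745 0.08      ]
dx dy dz [61.9 -2.9 -0.2] spin -0.0 | tcp [0.4077 0.1262 0.2219] yaw 0.04 w -0.0003 F [1.6 0.3 0.2] t 23.75
```

```bash
python3 -m inch '[{"dx":30,"dy":-2.5,"dz":0,"spin":0,"jaw":1},{"dx":50,"dy":-2.5,"dz":0,"spin":0,"jaw":1},{"dx":60,"dy":-2.5,"dz":0,"spin":0,"jaw":1},{"dx":65,"dy":-2.5,"dz":0,"spin":0,"jaw":1},{"dx":67,"dy":-2.5,"dz":0,"spin":0,"jaw":1},{"dx":69,"dy":-2.5,"dz":0,"spin":0,"jaw":1},{"dx":71,"dy":-2.5,"dz":0,"spin":0,"jaw":1},{"dx":71,"dy":-2.5,"dz":0,"spin":0,"jaw":1},{"dx":71,"dy":-2.5,"dz":0,"spin":0,"jaw":1},{"dx":71,"dy":-2.5,"dz":0,"spin":0,"jaw":1}]'
```

```text
time_s: 25.0
eef_pos: [0.408, 0.1287, 0.1511]
tool_rot: [2.203, 0.044, -2.2]
ft_force: [0.3, -0.4, 3.0]
gripper_width: -0.0001
```

```bash
python3 -m inch '[{"dx":1,"dy":0,"dz":0,"spin":0,"jaw":1},{"dx":2,"dy":0,"dz":0,"spin":0,"jaw":1},{"dx":3,"dy":0,"dz":0,"spin":0,"jaw":1},{"dx":4,"dy":0,"dz":0,"spin":0,"jaw":1},{"dx":5,"dy":0,"dz":0,"spin":0,"jaw":1},{"dx":5,"dy":0,"dz":0,"spin":0,"jaw":1},{"dx":5,"dy":0,"dz":0,"spin":0,"jaw":1},{"dx":5,"dy":0,"dz":0,"spin":0,"jaw":1},{"dx":5,"dy":0,"dz":0,"spin":0,"jaw":1},{"dx":5,"dy":0,"dz":0,"spin":0,"jaw":1}]'
python3 -m inch '[{"dx":1,"dy":0,"dz":0,"spin":0,"jaw":1},{"dx":1,"dy":0,"dz":0,"spin":0,"jaw":1},{"dx":1,"dy":0,"dz":0,"spin":0,"jaw":1},{"dx":2,"dy":0,"dz":0,"spin":0,"jaw":1},{"dx":2,"dy":0,"dz":0,"spin":0,"jaw":1},{"dx":2,"dy":0,"dz":0,"spin":0,"jaw":1},{"dx":2,"dy":0,"dz":0,"spin":0,"jaw":1},{"dx":2,"dy":0,"dz":0,"spin":0,"jaw":1},{"dx":2,"dy":0,"dz":0,"spin":0,"jaw":1},{"dx":2,"dy":0,"dz":0,"spin":0,"jaw":1}]'
```

```text
time_s: 26.25
eef_pos: [0.408, 0.1287, 0.1482]
tool_rot: [2.203, 0.044, -2.199]
ft_force: [-4.7, -0.7, 25.3]
gripper_width: -0.0
time_s: 27.5
eef_pos: [0.4081, 0.1287, 0.1479]
tool_rot: [2.204, 0.044, -2.198]
ft_force: [-9.1, -1.1, 43.1]
gripper_width: -0.0002
```

```bash
python3 -m inch '[{"dx":-5,"dy":0,"dz":0,"spin":0,"jaw":1},{"dx":-10,"dy":0,"dz":0,"spin":0,"jaw":1},{"dx":-30,"dy":0,"dz":0,"spin":0,"jaw":1},{"dx":-70,"dy":0,"dz":0,"spin":0,"jaw":1},{"dx":-110,"dy":0,"dz":0,"spin":0,"jaw":1},{"dx":-150,"dy":0,"dz":0,"spin":0,"jaw":-1},{"dx":-170,"dy":0,"dz":0,"spin":0,"jaw":-1},{"dx":-170,"dy":0,"dz":0,"spin":0,"jaw":-1},{"dx":-170,"dy":0,"dz":0,"spin":0,"jaw":-1},{"dx":-170,"dy":0,"dz":0,"spin":0,"jaw":-1}]'
python3 -c "
from h import *
go([.639,.2226,.24],.04)
f=grab_frame('scene');crop(f,'sc12',170,170,430,340,3)
s=state();f=grab_frame('wrist');cv2.imwrite('pics/w12.png',f['img'][:,:,::-1])"
```

```text
time_s: 28.75
eef_pos: [0.4069, 0.1286, 0.3123]
tool_rot: [2.197, 0.043, -2.205]
ft_force: [0.1, 1.1, 0.6]
gripper_width: 0.0856
dx dy dz [  71.5  -84.8 -235.9] spin -0.0 | tcp [0.4069 0.1286 0.3123] yaw 0.04 w 0.0856 F [0.1 1.1 0.6] t 28.75
```

View pics/w12.png

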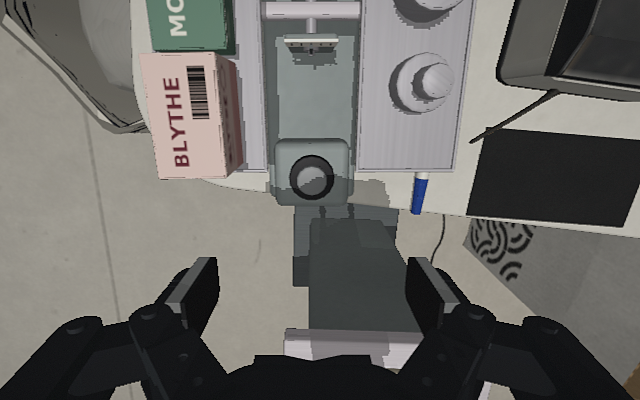

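View pics/sc12.png

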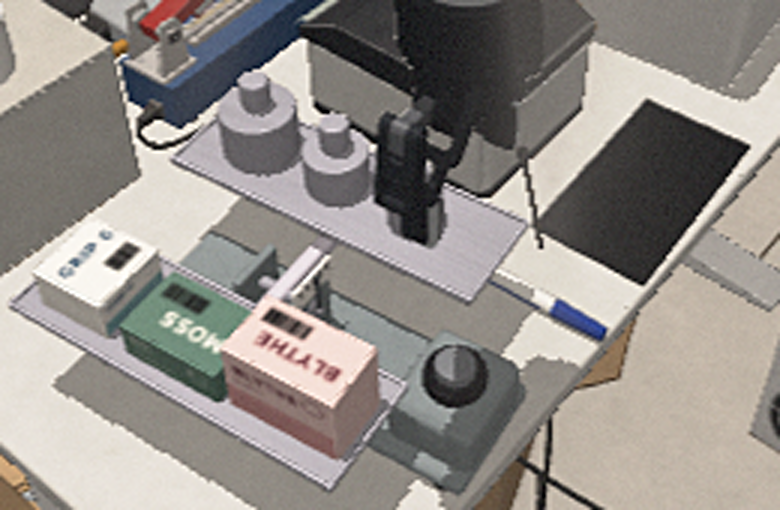

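```bash
python3 -c "
from h import *
go([.463,.216,.185],.03)"
python3 -m inch '[{"dx":0,"dy":-40,"dz":-30,"spin":0,"jaw":-1},{"dx":0,"dy":-80,"dz":-59,"spin":0,"jaw":-1},{"dx":0,"dy":-85,"dz":-59,"spin":0.01,"jaw":-1},{"dx":10,"dy":-85,"dz":-59,"spin":0.01,"jaw":-1},{"dx":30,"dy":-85,"dz":-59,"spin":0.01,"jaw":-1},{"dx":40,"dy":-85,"dz":-59,"spin":0.01,"jaw":-1},{"dx":40,"dy":-85,"dz":-59,"spin":0.01,"jaw":-1},{"dx":40,"dy":-85,"dz":-59,"spin":0.01,"jaw":-1},{"dx":40,"dy":-85,"dz":-59,"spin":0.01,"jaw":-1},{"dx":40,"dy":-85,"dz":-59,"spin":0.01,"jaw":-1}]'
python3 -c "
from h import *
go([.463,.216,.185],.03)
s=state();f=grab_frame('wrist');cv2.imwrite('pics/w13.png',f['img'][:,:,::-1])"
```

```text
dx dy dz [127.6 -85.1 -59.5] spin 0.01 | tcp [0.4072 0.1286 0.3128] yaw 0.04 w 0.0853 F [ 0.6  0.4 -0.1] t 28.85
time_s: 30.1
eef_pos: [0.4634, 0.216, 0.2744]
tool_rot: [2.208, 0.033, -2.205]
ft_force: [-0.3, -0.6, -0.1]
gripper_width: 0.0856
dx dy dz [89.4 -0.   0.5] spin -0.0 | tcp [0.4634 0.216  0.2744] yaw 0.03 w 0.0856 F [-0.3 -0.6 -0.1] t 30.1
```

View pics/w13.png

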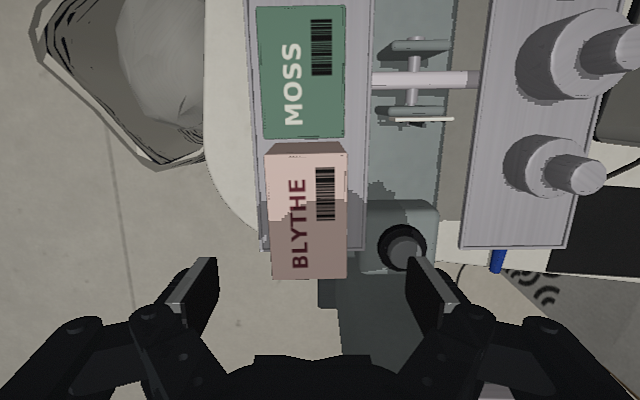

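```bash
python3 -m inch '[{"dx":35,"dy":0,"dz":0,"spin":0,"jaw":-1},{"dx":65,"dy":0,"dz":0,"spin":0,"jaw":-1},{"dx":82,"dy":0,"dz":0,"spin":0,"jaw":-1},{"dx":89,"dy":0,"dz":0,"spin":0,"jaw":-1},{"dx":89,"dy":0,"dz":0,"spin":0,"jaw":-1},{"dx":89,"dy":0,"dz":0,"spin":0,"jaw":1},{"dx":89,"dy":0,"dz":0,"spin":0,"jaw":1},{"dx":89,"dy":0,"dz":0,"spin":0,"jaw":1},{"dx":89,"dy":0,"dz":0,"spin":0,"jaw":1},{"dx":89,"dy":0,"dz":0,"spin":0,"jaw":1}]' 35
python3 -m inch '[{"dx":-10,"dy":0,"dz":0,"spin":0,"jaw":1},{"dx":-40,"dy":0,"dz":0,"spin":0,"jaw":1},{"dx":-85,"dy":0,"dz":0,"spin":0,"jaw":1},{"dx":-130,"dy":0,"dz":0,"spin":0,"jaw":1},{"dx":-160,"dy":30,"dz":0,"spin":0,"jaw":1},{"dx":-160,"dy":80,"dz":0,"spin":0,"jaw":1},{"dx":-160,"dy":130,"dz":0,"spin":0,"jaw":1},{"dx":-160,"dy":180,"dz":0,"spin":0,"jaw":1},{"dx":-160,"dy":230,"dz":0,"spin":0,"jaw":1},{"dx":-160,"dy":280,"dz":0,"spin":0,"jaw":1}]'
python3 -c "
from h import *
go([.45,-.42,.34],-.02)
f=grab_frame('scene');crop(f,'sc14',170,130,430,320,3)
f=grab_frame('top');crop(f,'top14',370,150,570,290,4)"
```

```text
time_s: 31.4
eef_pos: [0.4634, 0.216, 0.185]
tool_rot: [2.207, 0.033, -2.206]
ft_force: [0.4, -0.1, 0.0]
gripper_width: 0.0498
time_s: 32.65
eef_pos: [0.471, -0.0654, 0.3454]
tool_rot: [2.207, 0.033, -2.206]
ft_force: [0.3, -0.4, -1.6]
gripper_width: 0.0497
dx dy dz [  5.4 353.8  31.6] spin 0.05 | tcp [ 0.471  -0.0654  0.3454] yaw 0.03 w 0.0497 F [ 0.3 -0.4 -1.6] t 32.65
```

View pics/sc14.png

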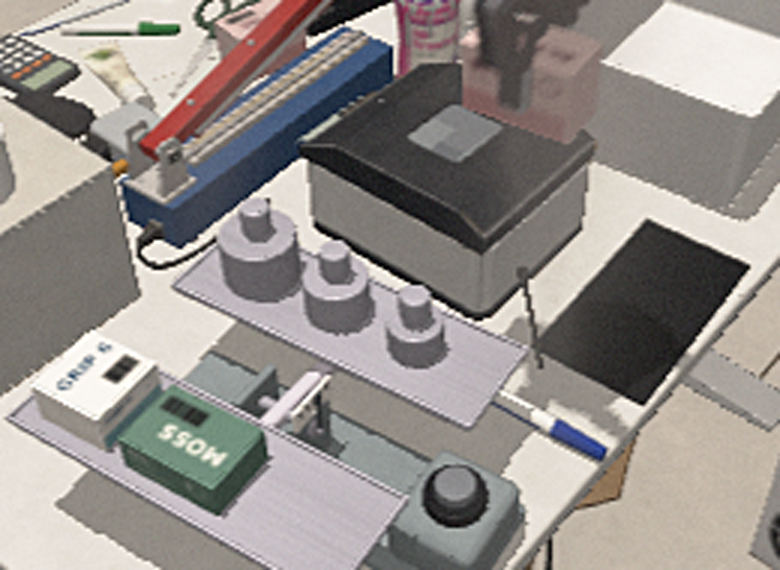

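View pics/top14.png

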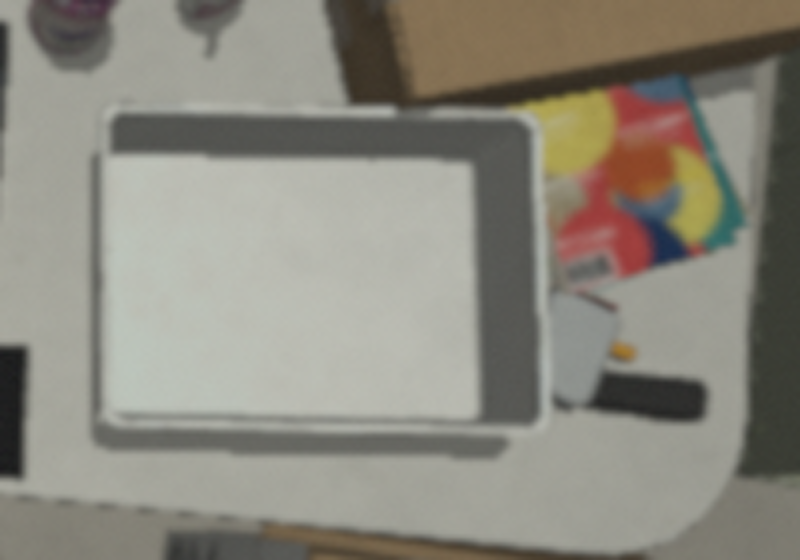

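```bash
python3 -c "
from h import *
f=grab_frame('top')
for u,v in [(110,155),(475,160),(482,418),(105,418)]: print(ray(f,370+u/4,150+v/4,.005).round(4))
for u,v in [(105,105),(540,112),(548,430),(100,425)]: print(ray(f,370+u/4,150+v/4,.125).round(4))
"
python3 -m inch '[{"dx":0,"dy":50,"dz":3,"spin":0.01,"jaw":1},{"dx":0,"dy":100,"dz":8,"spin":0.02,"jaw":1},{"dx":0,"dy":160,"dz":13,"spin":0.03,"jaw":1},{"dx":0,"dy":220,"dz":20,"spin":0.04,"jaw":1},{"dx":0,"dy":280,"dz":25,"spin":0.05,"jaw":1},{"dx":0,"dy":325,"dz":30,"spin":0.05,"jaw":1},{"dx":0,"dy":354,"dz":32,"spin":0.05,"jaw":1},{"dx":20,"dy":354,"dz":32,"spin":0.05,"jaw":1},{"dx":50,"dy":354,"dz":32,"spin":0.05,"jaw":1},{"dx":50,"dy":354,"dz":32,"spin":0.05,"jaw":1}]'
python3 -c "
from h import *
go([.45,-.42,.10],-.02)
s=state();f=grab_frame('wrist');cv2.imwrite('pics/w15.png',f['img'][:,:,::-1])"
```

```text
[ 0.6109 -0.3432  0.005 ]
[ 0.6104 -0.6454  0.005 ]
[ 0.3975 -0.6433  0.005 ]
[ 0.3935 -0.3373  0.005 ]
[ 0.6283 -0.3238  0.125 ]
[ 0.6268 -0.6594  0.125 ]
[ 0.3824 -0.6552  0.125 ]
[ 0.3818 -0.318   0.125 ]
time_s: 34.05
eef_pos: [0.4498, -0.4165, 0.2926]
tool_rot: [-2.205, 0.015, 2.214]
ft_force: [0.1, -0.1, 0.3]
gripper_width: 0.0497
dx dy dz [192.6   4.5  -1. ] spin 0.001 | tcp [ 0.4498 -0.4165  0.2926] yaw -0.019 w 0.0497 F [ 0.1 -0.1  0.3] t 34.05
```

View pics/w15.png

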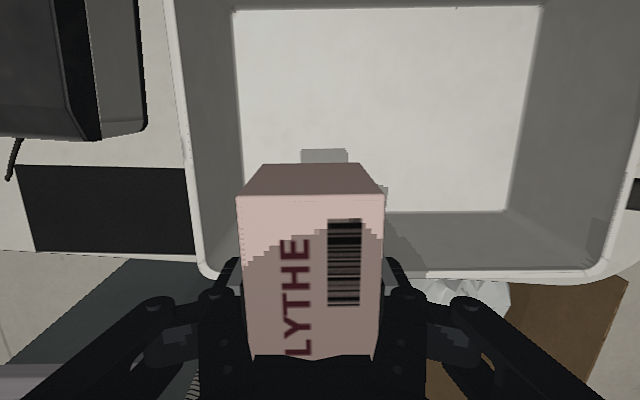

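```bash
python3 -m inch '[{"dx":40,"dy":8,"dz":-5,"spin":0,"jaw":1},{"dx":90,"dy":8,"dz":-5,"spin":0,"jaw":1},{"dx":135,"dy":8,"dz":-5,"spin":0,"jaw":1},{"dx":165,"dy":8,"dz":-5,"spin":0,"jaw":1},{"dx":180,"dy":8,"dz":-5,"spin":0,"jaw":1},{"dx":188,"dy":8,"dz":-5,"spin":0,"jaw":1},{"dx":191,"dy":8,"dz":-5,"spin":0,"jaw":1},{"dx":193,"dy":8,"dz":-5,"spin":0,"jaw":1},{"dx":194,"dy":8,"dz":-5,"spin":0,"jaw":1},{"dx":195,"dy":8,"dz":-5,"spin":0,"jaw":1}]'
```

```text
time_s: 35.35
eef_pos: [0.455, -0.427, 0.1004]
tool_rot: [-2.212, 0.023, 2.211]
ft_force: [0.3, 0.1, -1.5]
gripper_width: 0.0498
```

```bash
python3 -m inch '[{"dx":1,"dy":0,"dz":0,"spin":0,"jaw":1},{"dx":2,"dy":0,"dz":0,"spin":0,"jaw":1},{"dx":3,"dy":0,"dz":0,"spin":0,"jaw":1},{"dx":4,"dy":0,"dz":0,"spin":0,"jaw":1},{"dx":4,"dy":0,"dz":0,"spin":0,"jaw":-0.6},{"dx":4,"dy":0,"dz":0,"spin":0,"jaw":-0.6},{"dx":4,"dy":0,"dz":0,"spin":0,"jaw":-0.6},{"dx":-20,"dy":0,"dz":0,"spin":0,"jaw":-0.6},{"dx":-70,"dy":0,"dz":0,"spin":0,"jaw":-0.6},{"dx":-120,"dy":0,"dz":0,"spin":0,"jaw":-0.6}]'
python3 -c "
from h import *
go([.5515,.221,.34],.03)
s=state();f=grab_frame('wrist');cv2.imwrite('pics/w16.png',f['img'][:,:,::-1])"
```

```text
time_s: 36.6
eef_pos: [0.4548, -0.4267, 0.221]
tool_rot: [-2.21, 0.022, 2.212]
ft_force: [-0.2, -1.7, -0.8]
gripper_width: 0.0679
dx dy dz [-118.7 -649.6  -83.5] spin -0.05 | tcp [ 0.4548 -0.4267  0.221 ] yaw -0.02 w 0.0679 F [-0.2 -1.7 -0.8] t 36.6
```

View pics/w16.png

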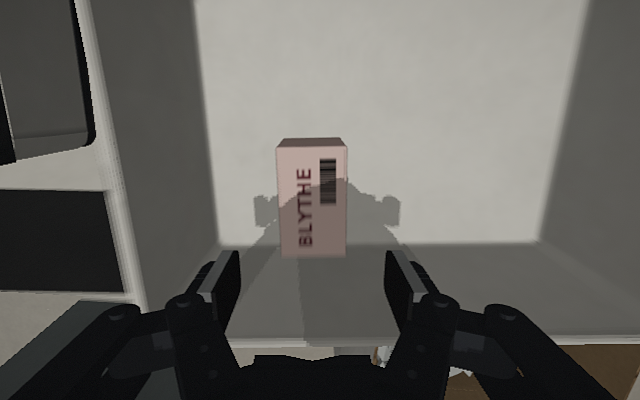

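```bash
python3 -m inch '[{"dx":-50,"dy":-10,"dz":0,"spin":0,"jaw":-1},{"dx":-95,"dy":-50,"dz":0,"spin":0,"jaw":-1},{"dx":-119,"dy":-105,"dz":-5,"spin":0,"jaw":-1},{"dx":-119,"dy":-160,"dz":-10,"spin":-0.01,"jaw":-1},{"dx":-119,"dy":-220,"dz":-15,"spin":-0.01,"jaw":-1},{"dx":-119,"dy":-280,"dz":-25,"spin":-0.02,"jaw":-1},{"dx":-119,"dy":-340,"dz":-35,"spin":-0.02,"jaw":-1},{"dx":-119,"dy":-400,"dz":-45,"spin":-0.03,"jaw":-1},{"dx":-119,"dy":-460,"dz":-55,"spin":-0.04,"jaw":-1},{"dx":-119,"dy":-520,"dz":-65,"spin":-0.05,"jaw":-1}]'
python3 -c "
from h import *
go([.5515,.221,.25],.03)"
```

```text
time_s: 37.9
eef_pos: [0.5305, 0.0937, 0.339]
tool_rot: [2.207, 0.033, -2.205]
ft_force: [0.7, -0.9, 0.1]
gripper_width: 0.0856
dx dy dz [  89.  -126.6  -24.8] spin 0.0 | tcp [0.5305 0.0937 0.339 ] yaw 0.03 w 0.0856 F [ 0.7 -0.9  0.1] t 37.9
```

```bash
python3 -m inch '[{"dx":0,"dy":-50,"dz":-10,"spin":0,"jaw":-1},{"dx":0,"dy":-100,"dz":-20,"spin":0,"jaw":-1},{"dx":10,"dy":-127,"dz":-25,"spin":0,"jaw":-1},{"dx":40,"dy":-127,"dz":-25,"spin":0,"jaw":-1},{"dx":70,"dy":-127,"dz":-25,"spin":0,"jaw":-1},{"dx":80,"dy":-127,"dz":-25,"spin":0,"jaw":-1},{"dx":80,"dy":-127,"dz":-25,"spin":0,"jaw":-1},{"dx":80,"dy":-127,"dz":-25,"spin":0,"jaw":-1},{"dx":80,"dy":-127,"dz":-25,"spin":0,"jaw":-1},{"dx":80,"dy":-127,"dz":-25,"spin":0,"jaw":-1}]'
python3 -c "
from h import *
s=state();f=grab_frame('wrist');cv2.imwrite('pics/w17.png',f['img'][:,:,::-1]);print(proj(f,[.5515,.221,.135],s))
go([.5515,.221,.185],.03)"
```

```text
time_s: 39.15
eef_pos: [0.5519, 0.2194, 0.2597]
tool_rot: [2.208, 0.033, -2.205]
ft_force: [-0.4, 0.6, 0.2]
gripper_width: 0.0853
[310.26253017 222.14405684]
dx dy dz [74.4 -1.5  0.3] spin -0.0 | tcp [0.5518 0.2195 0.2595] yaw 0.03 w 0.0853 F [-0.   0.3 -0.2] t 39.2
```

View pics/w17.png

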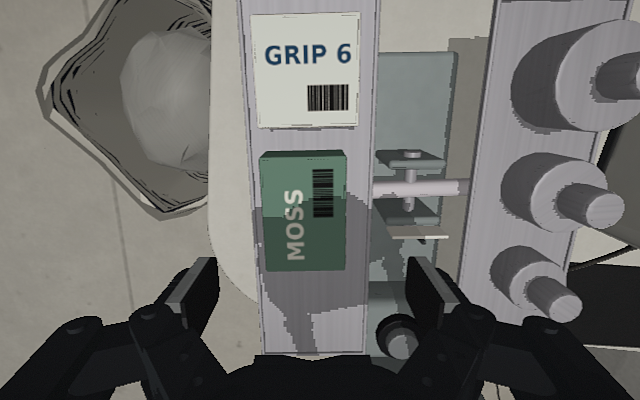

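```bash
python3 -m inch '[{"dx":20,"dy":-5,"dz":-4,"spin":0,"jaw":-1},{"dx":50,"dy":-5,"dz":-4,"spin":0,"jaw":-1},{"dx":70,"dy":-5,"dz":-4,"spin":0,"jaw":-1},{"dx":75,"dy":-5,"dz":-4,"spin":0,"jaw":-1},{"dx":75,"dy":-5,"dz":-4,"spin":0,"jaw":-1},{"dx":75,"dy":-5,"dz":-4,"spin":0,"jaw":1},{"dx":75,"dy":-5,"dz":-4,"spin":0,"jaw":1},{"dx":75,"dy":-5,"dz":-4,"spin":0,"jaw":1},{"dx":75,"dy":-5,"dz":-4,"spin":0,"jaw":1},{"dx":75,"dy":-5,"dz":-4,"spin":0,"jaw":1}]' 40
python3 -m inch '[{"dx":-10,"dy":0,"dz":0,"spin":0,"jaw":1},{"dx":-40,"dy":0,"dz":0,"spin":0,"jaw":1},{"dx":-85,"dy":0,"dz":0,"spin":0,"jaw":1},{"dx":-130,"dy":0,"dz":0,"spin":0,"jaw":1},{"dx":-160,"dy":30,"dz":10,"spin":0,"jaw":1},{"dx":-160,"dy":80,"dz":25,"spin":0,"jaw":1},{"dx":-160,"dy":130,"dz":40,"spin":0,"jaw":1},{"dx":-160,"dy":180,"dz":55,"spin":0,"jaw":1},{"dx":-160,"dy":230,"dz":55,"spin":0,"jaw":1},{"dx":-160,"dy":280,"dz":55,"spin":0,"jaw":1}]'
python3 -c "
from h import *
go([.555,-.49,.30],-.02)
s=state();f=grab_frame('wrist');cv2.imwrite('pics/w18.png',f['img'][:,:,::-1])"
```

```text
time_s: 40.45
eef_pos: [0.5558, 0.2247, 0.1841]
tool_rot: [2.208, 0.033, -2.206]
ft_force: [0.3, 0.8, 0.1]
gripper_width: 0.0543
time_s: 41.7
eef_pos: [0.508, -0.0584, 0.3443]
tool_rot: [2.206, 0.033, -2.206]
ft_force: [0.9, -0.1, -1.9]
gripper_width: 0.054
dx dy dz [ 44.4 432.9 -34.1] spin 0.05 | tcp [ 0.508  -0.0584  0.3443] yaw 0.03 w 0.054 F [ 0.9 -0.1 -1.9] t 41.7
```

View pics/w18.png

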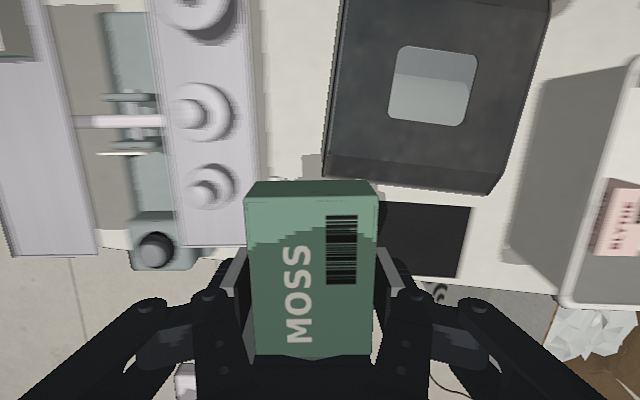

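```bash
python3 -m inch '[{"dx":0,"dy":50,"dz":0,"spin":0.01,"jaw":1},{"dx":0,"dy":110,"dz":0,"spin":0.02,"jaw":1},{"dx":0,"dy":170,"dz":0,"spin":0.03,"jaw":1},{"dx":0,"dy":230,"dz":0,"spin":0.04,"jaw":1},{"dx":0,"dy":290,"dz":-5,"spin":0.05,"jaw":1},{"dx":0,"dy":350,"dz":-15,"spin":0.05,"jaw":1},{"dx":0,"dy":400,"dz":-25,"spin":0.05,"jaw":1},{"dx":0,"dy":433,"dz":-34,"spin":0.05,"jaw":1},{"dx":40,"dy":433,"dz":-34,"spin":0.05,"jaw":1},{"dx":60,"dy":433,"dz":-34,"spin":0.05,"jaw":1}]'
python3 -c "
from h import *
go([.555,-.49,.087],-.02)"
```

```text
time_s: 43.0
eef_pos: [0.5549, -0.4884, 0.2808]
tool_rot: [-2.205, 0.019, 2.213]
ft_force: [-0.7, -0.6, -1.9]
gripper_width: 0.0543
dx dy dz [193.8   2.3  -0.9] spin -0.001 | tcp [ 0.5549 -0.4884  0.2808] yaw -0.021 w 0.0543 F [-0.7 -0.6 -1.9] t 43.0
```

```bash
python3 -m inch '[{"dx":40,"dy":2,"dz":0,"spin":0,"jaw":1},{"dx":90,"dy":2,"dz":0,"spin":0,"jaw":1},{"dx":135,"dy":2,"dz":0,"spin":0,"jaw":1},{"dx":165,"dy":2,"dz":0,"spin":0,"jaw":1},{"dx":180,"dy":2,"dz":0,"spin":0,"jaw":1},{"dx":188,"dy":2,"dz":0,"spin":0,"jaw":1},{"dx":191,"dy":2,"dz":0,"spin":0,"jaw":1},{"dx":192,"dy":2,"dz":0,"spin":0,"jaw":1},{"dx":194,"dy":2,"dz":0,"spin":0,"jaw":1},{"dx":194,"dy":2,"dz":0,"spin":0,"jaw":1}]'
python3 -m inch '[{"dx":1,"dy":0,"dz":0,"spin":0,"jaw":1},{"dx":1,"dy":0,"dz":0,"spin":0,"jaw":1},{"dx":2,"dy":0,"dz":0,"spin":0,"jaw":1},{"dx":2,"dy":0,"dz":0,"spin":0,"jaw":-0.6},{"dx":2,"dy":0,"dz":0,"spin":0,"jaw":-0.6},{"dx":2,"dy":0,"dz":0,"spin":0,"jaw":-0.6},{"dx":2,"dy":0,"dz":0,"spin":0,"jaw":-0.6},{"dx":-20,"dy":0,"dz":0,"spin":0,"jaw":-0.6},{"dx":-70,"dy":0,"dz":0,"spin":0,"jaw":-0.6},{"dx":-120,"dy":0,"dz":0,"spin":0,"jaw":-0.6}]'
python3 -c "
from h import *
go([.639,.2226,.34],.03)
s=state();f=grab_frame('wrist');cv2.imwrite('pics/w19.png',f['img'][:,:,::-1])"
```

```text
time_s: 44.25
eef_pos: [0.5557, -0.4908, 0.0904]
tool_rot: [-2.212, 0.023, 2.211]
ft_force: [0.0, 0.3, -1.7]
gripper_width: 0.0541
time_s: 45.5
eef_pos: [0.5555, -0.4906, 0.2107]
tool_rot: [-2.21, 0.022, 2.212]
ft_force: [-0.3, -0.5, 0.5]
gripper_width: 0.0685
dx dy dz [-128.8 -714.8  -68.9] spin -0.05 | tcp [ 0.5555 -0.4906  0.2107] yaw -0.02 w 0.0685 F [-0.3 -0.5  0.5] t 45.5
```

View pics/w19.png

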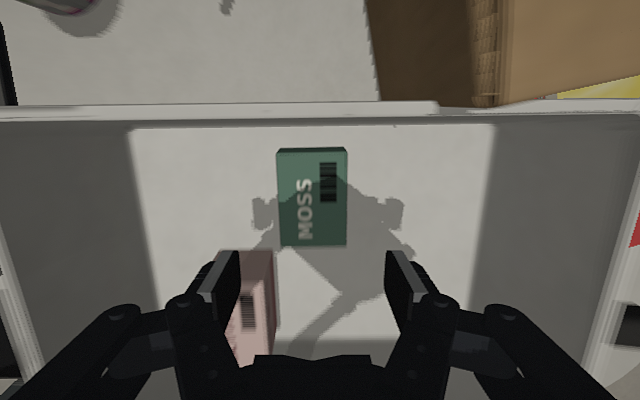

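```bash
python3 -m inch '[{"dx":-60,"dy":0,"dz":30,"spin":0,"jaw":-1},{"dx":-115,"dy":-40,"dz":50,"spin":0,"jaw":-1},{"dx":-129,"dy":-100,"dz":50,"spin":0,"jaw":-1},{"dx":-129,"dy":-160,"dz":50,"spin":-0.01,"jaw":-1},{"dx":-129,"dy":-220,"dz":50,"spin":-0.01,"jaw":-1},{"dx":-129,"dy":-280,"dz":50,"spin":-0.02,"jaw":-1},{"dx":-129,"dy":-340,"dz":40,"spin":-0.02,"jaw":-1},{"dx":-129,"dy":-400,"dz":20,"spin":-0.03,"jaw":-1},{"dx":-129,"dy":-460,"dz":0,"spin":-0.04,"jaw":-1},{"dx":-129,"dy":-520,"dz":-20,"spin":-0.05,"jaw":-1}]'
python3 -c "
from h import *
go([.641,.225,.26],.03)"
```

```text
time_s: 46.8
eef_pos: [0.5858, 0.0286, 0.3392]
tool_rot: [2.207, 0.033, -2.205]
ft_force: [0.9, 0.7, -0.2]
gripper_width: 0.0853
dx dy dz [  79.2 -194.7  -61. ] spin 0.0 | tcp [0.5858 0.0286 0.3392] yaw 0.03 w 0.0853 F [ 0.9  0.7 -0.2] t 46.8
```

```bash
python3 -m inch '[{"dx":0,"dy":-50,"dz":-15,"spin":0,"jaw":-1},{"dx":0,"dy":-100,"dz":-30,"spin":0,"jaw":-1},{"dx":0,"dy":-150,"dz":-45,"spin":0,"jaw":-1},{"dx":20,"dy":-195,"dz":-61,"spin":0,"jaw":-1},{"dx":50,"dy":-195,"dz":-61,"spin":0,"jaw":-1},{"dx":79,"dy":-195,"dz":-61,"spin":0,"jaw":-1},{"dx":79,"dy":-195,"dz":-61,"spin":0,"jaw":-1},{"dx":79,"dy":-195,"dz":-61,"spin":0,"jaw":-1},{"dx":79,"dy":-195,"dz":-61,"spin":0,"jaw":-1},{"dx":79,"dy":-195,"dz":-61,"spin":0,"jaw":-1}]'
python3 -c "
from h import *
s=state();f=grab_frame('wrist');cv2.imwrite('pics/w20.png',f['img'][:,:,::-1]);print(proj(f,[.641,.225,.141],s))
go([.641,.225,.186],.03)"
```

```text
time_s: 48.05
eef_pos: [0.641, 0.2233, 0.2613]
tool_rot: [2.209, 0.033, -2.204]
ft_force: [-0.2, -0.3, 0.5]
gripper_width: 0.0857
[310.02385648 224.21655105]
dx dy dz [75.  -1.7  0. ] spin -0.0 | tcp [0.6409 0.2233 0.261 ] yaw 0.03 w 0.0854 F [-0.4  0.4 -0.1] t 48.1
```

View pics/w20.png

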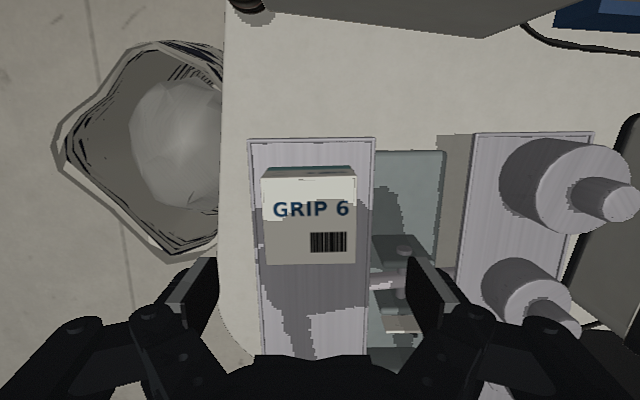

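```bash
python3 -m inch '[{"dx":20,"dy":-2,"dz":-2,"spin":0,"jaw":-1},{"dx":50,"dy":-2,"dz":-2,"spin":0,"jaw":-1},{"dx":70,"dy":-2,"dz":-2,"spin":0,"jaw":-1},{"dx":76,"dy":-2,"dz":-2,"spin":0,"jaw":-1},{"dx":76,"dy":-2,"dz":-2,"spin":0,"jaw":-1},{"dx":76,"dy":-2,"dz":-2,"spin":0,"jaw":1},{"dx":76,"dy":-2,"dz":-2,"spin":0,"jaw":1},{"dx":76,"dy":-2,"dz":-2,"spin":0,"jaw":1},{"dx":76,"dy":-2,"dz":-2,"spin":0,"jaw":1},{"dx":76,"dy":-2,"dz":-2,"spin":0,"jaw":1}]' 40
python3 -m inch '[{"dx":-10,"dy":0,"dz":0,"spin":0,"jaw":1},{"dx":-40,"dy":0,"dz":0,"spin":0,"jaw":1},{"dx":-85,"dy":0,"dz":0,"spin":0,"jaw":1},{"dx":-130,"dy":0,"dz":20,"spin":0,"jaw":1},{"dx":-160,"dy":30,"dz":45,"spin":0,"jaw":1},{"dx":-160,"dy":80,"dz":80,"spin":0,"jaw":1},{"dx":-160,"dy":130,"dz":115,"spin":0,"jaw":1},{"dx":-160,"dy":175,"dz":145,"spin":0,"jaw":1},{"dx":-160,"dy":225,"dz":170,"spin":0,"jaw":1},{"dx":-160,"dy":275,"dz":180,"spin":0,"jaw":1}]'
python3 -c "
from h import *
go([.46,-.56,.30],-.02)"
```

```text
time_s: 49.35
eef_pos: [0.6432, 0.2255, 0.1843]
tool_rot: [2.209, 0.033, -2.204]
ft_force: [2.3, 0.9, 2.7]
gripper_width: 0.0598
time_s: 50.6
eef_pos: [0.4681, -0.0555, 0.3435]
tool_rot: [2.204, 0.034, -2.21]
ft_force: [1.4, -0.8, -4.1]
gripper_width: 0.0589
dx dy dz [ 43.1 504.1  23.2] spin 0.05 | tcp [ 0.4681 -0.0555  0.3435] yaw 0.03 w 0.0589 F [ 1.4 -0.8 -4.1] t 50.6
```

```bash
python3 -m inch '[{"dx":0,"dy":50,"dz":0,"spin":0.01,"jaw":1},{"dx":0,"dy":110,"dz":5,"spin":0.02,"jaw":1},{"dx":0,"dy":170,"dz":10,"spin":0.03,"jaw":1},{"dx":0,"dy":230,"dz":15,"spin":0.04,"jaw":1},{"dx":0,"dy":290,"dz":20,"spin":0.05,"jaw":1},{"dx":0,"dy":350,"dz":23,"spin":0.05,"jaw":1},{"dx":0,"dy":410,"dz":23,"spin":0.05,"jaw":1},{"dx":0,"dy":465,"dz":23,"spin":0.05,"jaw":1},{"dx":0,"dy":504,"dz":23,"spin":0.05,"jaw":1},{"dx":30,"dy":504,"dz":23,"spin":0.05,"jaw":1}]'
python3 -c "
from h import *
go([.46,-.56,.087],-.02)"
```

```text
time_s: 51.85
eef_pos: [0.4624, -0.5633, 0.314]
tool_rot: [-2.213, 0.03, 2.21]
ft_force: [0.2, 0.8, -4.4]
gripper_width: 0.0593
dx dy dz [226.9  -4.    2.8] spin -0.003 | tcp [ 0.4624 -0.5633  0.314 ] yaw -0.023 w 0.0593 F [ 0.2  0.8 -4.4] t 51.85
```

```bash
python3 -m inch '[{"dx":40,"dy":-3,"dz":0,"spin":0,"jaw":1},{"dx":95,"dy":-3,"dz":0,"spin":0,"jaw":1},{"dx":150,"dy":-3,"dz":0,"spin":0,"jaw":1},{"dx":190,"dy":-3,"dz":0,"spin":0,"jaw":1},{"dx":210,"dy":-3,"dz":0,"spin":0,"jaw":1},{"dx":220,"dy":-3,"dz":0,"spin":0,"jaw":1},{"dx":224,"dy":-3,"dz":0,"spin":0,"jaw":1},{"dx":226,"dy":-3,"dz":0,"spin":0,"jaw":1},{"dx":227,"dy":-3,"dz":0,"spin":0,"jaw":1},{"dx":227,"dy":-3,"dz":0,"spin":0,"jaw":1}]'
python3 -m inch '[{"dx":1,"dy":0,"dz":0,"spin":0,"jaw":1},{"dx":1,"dy":0,"dz":0,"spin":0,"jaw":1},{"dx":1,"dy":0,"dz":0,"spin":0,"jaw":1},{"dx":1,"dy":0,"dz":0,"spin":0,"jaw":-0.7},{"dx":1,"dy":0,"dz":0,"spin":0,"jaw":-0.7},{"dx":1,"dy":0,"dz":0,"spin":0,"jaw":-0.7},{"dx":1,"dy":0,"dz":0,"spin":0,"jaw":-0.7},{"dx":-20,"dy":0,"dz":0,"spin":0,"jaw":-0.7},{"dx":-70,"dy":0,"dz":0,"spin":0,"jaw":-0.7},{"dx":-120,"dy":0,"dz":0,"spin":0,"jaw":-0.7}]'
python3 -c "
from h import *
go([.498,.046,.34],.04)
s=state();f=grab_frame('wrist');cv2.imwrite('pics/w21.png',f['img'][:,:,::-1])
f=grab_frame('scene');crop(f,'sc21',170,100,430,300,3)
f=grab_frame('top');crop(f,'top21',195,140,395,280,4)"
```

```text
time_s: 53.1
eef_pos: [0.4631, -0.5565, 0.0877]
tool_rot: [-2.213, 0.024, 2.211]
ft_force: [0.7, 0.6, -3.9]
gripper_width: 0.0594
time_s: 54.35
eef_pos: [0.4628, -0.5561, 0.2077]
tool_rot: [-2.21, 0.021, 2.212]
ft_force: [-0.1, -0.6, 0.1]
gripper_width: 0.0726
dx dy dz [-131.8 -602.8  -23. ] spin -0.06 | tcp [ 0.4628 -0.5561  0.2077] yaw -0.02 w 0.0726 F [-0.1 -0.6  0.1] t 54.35
```

View pics/w21.png

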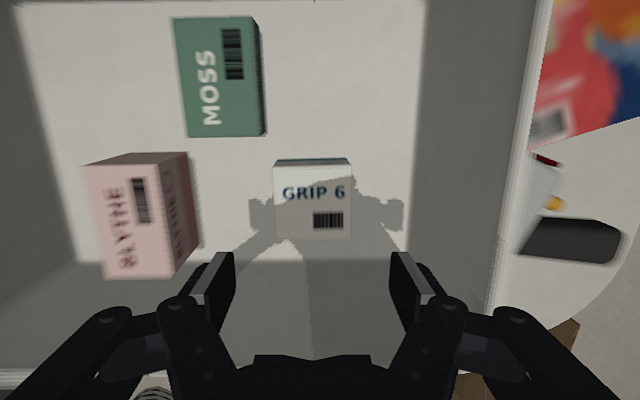

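View pics/sc21.png

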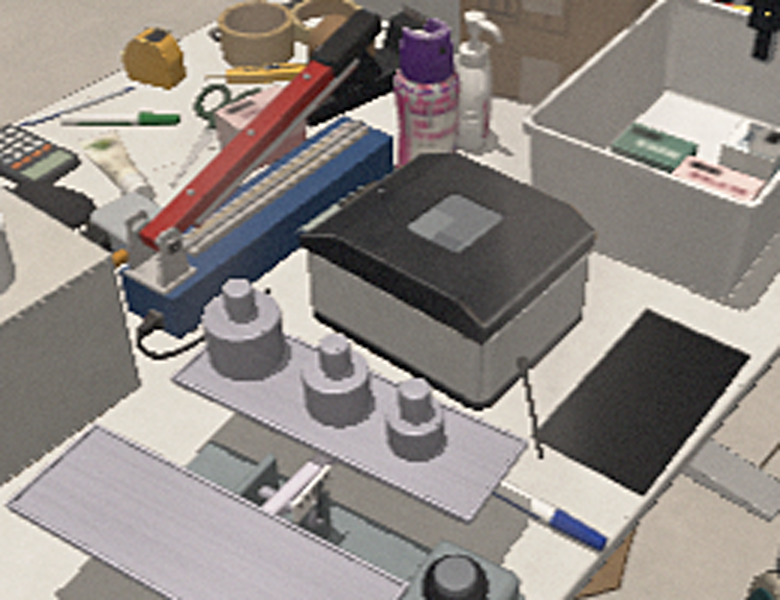

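View pics/top21.png

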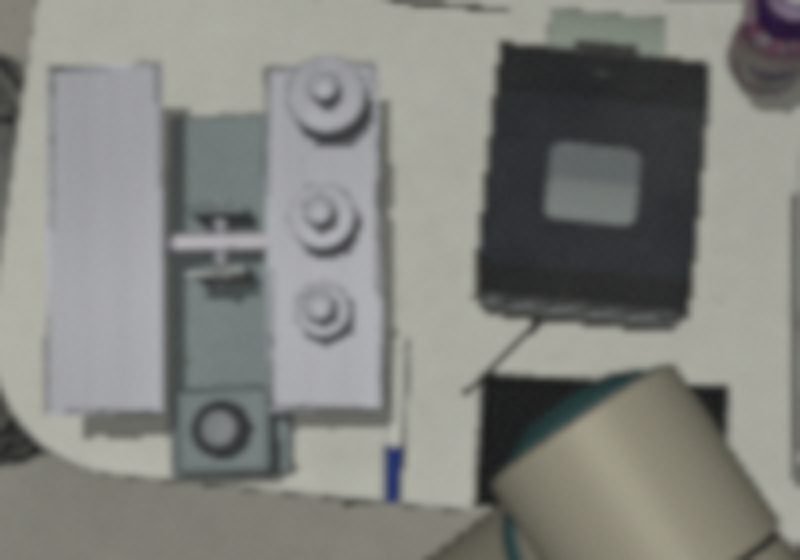

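```bash
python3 -c "
from h import *
f=grab_frame('top')
for n,u,v,z in [('L',325,91,.159),('M',320,215,.151),('S',322,310,.143),('corner',265,66,.0875),('c2',375,64,.0875)]: print(n,ray(f,195+u/4,140+v/4,z).round(4))
crop(f,'t22',255,145,305,230,7)
f=grab_frame('scene');crop(f,'s22',220,185,330,270,7)"
```

```text
L [0.6588 0.0454 0.159 ]
M [0.5643 0.0473 0.151 ]
S [0.4928 0.0446 0.143 ]
corner [0.6953 0.1018 0.0875]
c2 [0.6979 0.0139 0.0875]
```

View pics/s22.png

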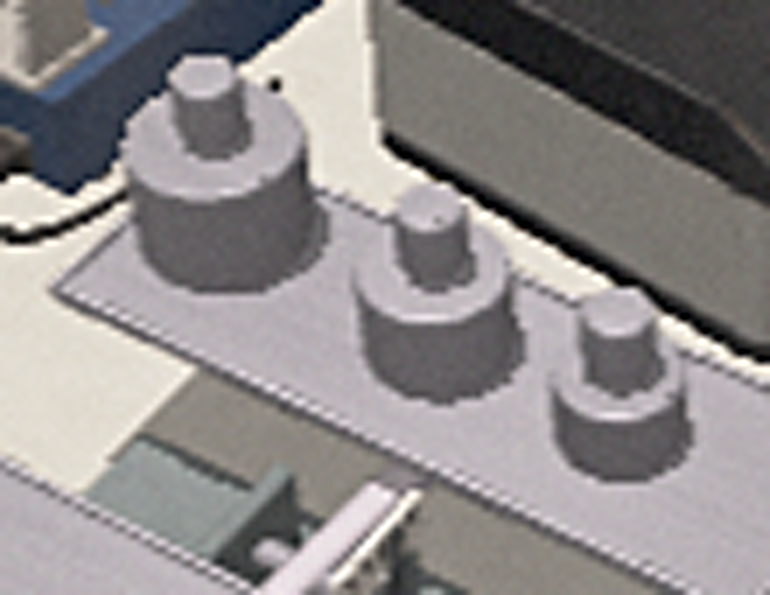

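View pics/t22.png

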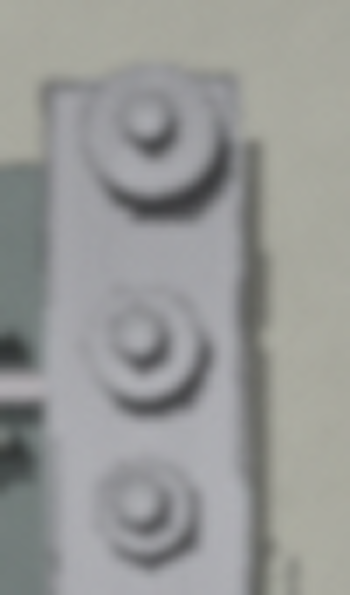

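```bash
python3 -m inch '[{"dx":-60,"dy":0,"dz":0,"spin":0,"jaw":0},{"dx":-115,"dy":-40,"dz":0,"spin":0,"jaw":0},{"dx":-132,"dy":-100,"dz":0,"spin":0,"jaw":0},{"dx":-132,"dy":-160,"dz":0,"spin":-0.01,"jaw":0},{"dx":-132,"dy":-220,"dz":0,"spin":-0.01,"jaw":0},{"dx":-132,"dy":-280,"dz":0,"spin":-0.02,"jaw":0},{"dx":-132,"dy":-340,"dz":-5,"spin":-0.02,"jaw":0},{"dx":-132,"dy":-400,"dz":-10,"spin":-0.03,"jaw":0},{"dx":-132,"dy":-460,"dz":-15,"spin":-0.04,"jaw":0},{"dx":-132,"dy":-520,"dz":-20,"spin":-0.06,"jaw":0}]'
python3 -c "
from h import *
go([.496,.046,.28],.04)"
```

```text
time_s: 55.85
eef_pos: [0.4927, -0.0348, 0.337]
tool_rot: [2.198, 0.045, -2.205]
ft_force: [-0.0, -0.2, 0.4]
gripper_width: 0.0427
dx dy dz [ 57.  -80.5  -6.7] spin 0.0 | tcp [ 0.4927 -0.0348  0.337 ] yaw 0.04 w 0.0427 F [-0.  -0.2  0.4] t 55.85
```

```bash
python3 -m inch '[{"dx":0,"dy":-40,"dz":-3,"spin":0,"jaw":0},{"dx":20,"dy":-80,"dz":-5,"spin":0,"jaw":0},{"dx":40,"dy":-80,"dz":-5,"spin":0,"jaw":0},{"dx":50,"dy":-80,"dz":-5,"spin":0,"jaw":0},{"dx":50,"dy":-80,"dz":-5,"spin":0,"jaw":0},{"dx":50,"dy":-80,"dz":-5,"spin":0,"jaw":0},{"dx":50,"dy":-80,"dz":-5,"spin":0,"jaw":0},{"dx":50,"dy":-80,"dz":-5,"spin":0,"jaw":0},{"dx":50,"dy":-80,"dz":-5,"spin":0,"jaw":0},{"dx":50,"dy":-80,"dz":-5,"spin":0,"jaw":0}]'
python3 -c "
from h import *
s=state();f=grab_frame('wrist');cv2.imwrite('pics/w23.png',f['img'][:,:,::-1]);print(proj(f,[.498,.047,.143],s))
go([.498,.047,.195],.04)"
```

```text
time_s: 57.1
eef_pos: [0.4952, 0.0433, 0.289]
tool_rot: [2.202, 0.044, -2.201]
ft_force: [-0.4, -0.6, -0.5]
gripper_width: 0.0429
[307.55187961 206.97471121]
dx dy dz [94.  -3.5 -2.9] spin -0.0 | tcp [0.4952 0.0434 0.289 ] yaw 0.04 w 0.0429 F [0.3 0.3 0.1] t 57.15
```

View pics/w23.png

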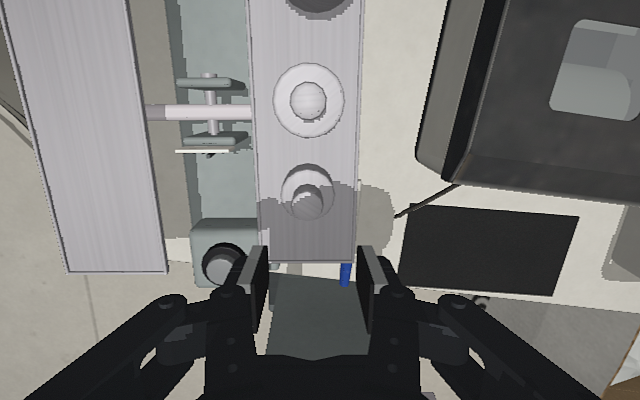

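```bash
python3 -m inch '[{"dx":30,"dy":-3,"dz":-5,"spin":0,"jaw":0},{"dx":70,"dy":-3,"dz":-5,"spin":0,"jaw":0},{"dx":87,"dy":-3,"dz":-5,"spin":0,"jaw":0},{"dx":93,"dy":-3,"dz":-5,"spin":0,"jaw":0},{"dx":93,"dy":-3,"dz":-5,"spin":0,"jaw":0},{"dx":93,"dy":-3,"dz":-5,"spin":0,"jaw":1},{"dx":93,"dy":-3,"dz":-5,"spin":0,"jaw":1},{"dx":93,"dy":-3,"dz":-5,"spin":0,"jaw":1},{"dx":93,"dy":-3,"dz":-5,"spin":0,"jaw":1},{"dx":93,"dy":-3,"dz":-5,"spin":0,"jaw":1}]' 60
python3 -m inch '[{"dx":-10,"dy":0,"dz":0,"spin":0,"jaw":1},{"dx":-40,"dy":0,"dz":0,"spin":0,"jaw":1},{"dx":-80,"dy":0,"dz":0,"spin":0,"jaw":1},{"dx":-90,"dy":20,"dz":40,"spin":0,"jaw":1},{"dx":-90,"dy":55,"dz":80,"spin":0,"jaw":1},{"dx":-90,"dy":95,"dz":100,"spin":0,"jaw":1},{"dx":-90,"dy":135,"dz":100,"spin":0,"jaw":1},{"dx":-90,"dy":175,"dz":100,"spin":0,"jaw":1},{"dx":-90,"dy":205,"dz":100,"spin":0,"jaw":1},{"dx":-90,"dy":205,"dz":100,"spin":0,"jaw":1}]'
python3 -c "
from h import *
go([.401,-.170,.125],.04)
s=state();f=grab_frame('wrist');cv2.imwrite('pics/w24.png',f['img'][:,:,::-1])"
```

```text
time_s: 58.4
eef_pos: [0.5007, 0.0466, 0.1968]
tool_rot: [2.204, 0.044, -2.199]
ft_force: [-0.2, 0.9, 6.4]
gripper_width: 0.0217
time_s: 59.65
eef_pos: [0.4083, -0.164, 0.2859]
tool_rot: [2.202, 0.04, -2.203]
ft_force: [-0.2, 0.7, -0.8]
gripper_width: 0.0219
dx dy dz [160.9   5.7   7.4] spin -0.003 | tcp [ 0.4083 -0.164   0.2859] yaw 0.037 w 0.0219 F [-0.2  0.7 -0.8] t 59.65
```

View pics/w24.png

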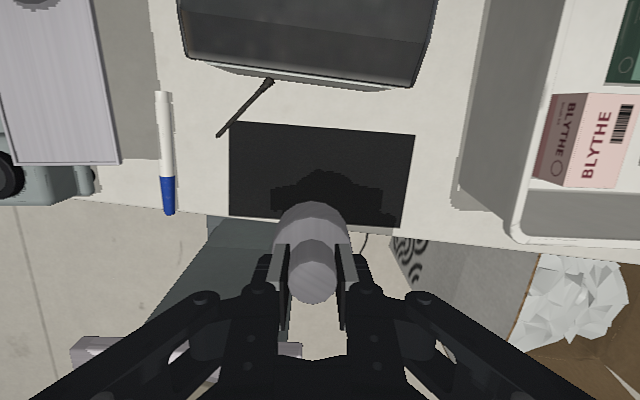

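```bash
python3 -c "
from h import *
s=state();f=grab_frame('wrist')
c=[ray(f,u,v,.003,s) for u,v in [(229,215),(231,121),(414,135),(401,228)]]
print(np.round(c,4),np.mean(c,0))"
python3 -m inch '[{"dx":30,"dy":6,"dz":6,"spin":0,"jaw":1},{"dx":80,"dy":6,"dz":6,"spin":0,"jaw":1},{"dx":130,"dy":6,"dz":6,"spin":0,"jaw":1},{"dx":155,"dy":6,"dz":6,"spin":0,"jaw":1},{"dx":164,"dy":6,"dz":6,"spin":0,"jaw":1},{"dx":168,"dy":6,"dz":6,"spin":0,"jaw":1},{"dx":169,"dy":6,"dz":6,"spin":0,"jaw":1},{"dx":170,"dy":6,"dz":6,"spin":0,"jaw":1},{"dx":170,"dy":6,"dz":6,"spin":0,"jaw":1},{"dx":170,"dy":6,"dz":6,"spin":0,"jaw":1}]'
```

```text
[[ 0.3521 -0.0666  0.003 ]
 [ 0.4598 -0.0728  0.003 ]
 [ 0.4525 -0.2716  0.003 ]
 [ 0.3435 -0.2705  0.003 ]] [ 0.40195061 -0.17039535  0.003     ]
time_s: 61.0
eef_pos: [0.4027, -0.1686, 0.1162]
tool_rot: [2.202, 0.043, -2.2]
ft_force: [-0.2, 0.3, -1.4]
gripper_width: 0.0216
```

Mat centre (0.402, -0.170). Now lower slowly onto the mat and release.

```bash
python3 -m inch '[{"dx":1,"dy":0,"dz":0,"spin":0,"jaw":1},{"dx":2,"dy":0,"dz":0,"spin":0,"jaw":1},{"dx":2.5,"dy":0,"dz":0,"spin":0,"jaw":1},{"dx":3,"dy":0,"dz":0,"spin":0,"jaw":1},{"dx":3.5,"dy":0,"dz":0,"spin":0,"jaw":1},{"dx":3.5,"dy":0,"dz":0,"spin":0,"jaw":1},{"dx":3.5,"dy":0,"dz":0,"spin":0,"jaw":1},{"dx":3.5,"dy":0,"dz":0,"spin":0,"jaw":1},{"dx":3.5,"dy":0,"dz":0,"spin":0,"jaw":1},{"dx":3.5,"dy":0,"dz":0,"spin":0,"jaw":1}]'
```

```text
time_s: 62.25
eef_pos: [0.4028, -0.1685, 0.1152]
tool_rot: [2.202, 0.043, -2.199]
ft_force: [-5.0, 5.2, 28.2]
gripper_width: 0.022
```

```bash
python3 -m inch '[{"dx":-2.5,"dy":0,"dz":0,"spin":0,"jaw":1},{"dx":-2.5,"dy":0,"dz":0,"spin":0,"jaw":0},{"dx":-2.5,"dy":0,"dz":0,"spin":0,"jaw":0},{"dx":-2.5,"dy":0,"dz":0,"spin":0,"jaw":0},{"dx":-15,"dy":0,"dz":0,"spin":0,"jaw":0},{"dx":-60,"dy":0,"dz":0,"spin":0,"jaw":0},{"dx":-110,"dy":0,"dz":0,"spin":0,"jaw":0},{"dx":-160,"dy":0,"dz":0,"spin":0,"jaw":0},{"dx":-190,"dy":-30,"dz":0,"spin":0,"jaw":0},{"dx":-200,"dy":-70,"dz":-10,"spin":0,"jaw":0}]'
python3 -c "
from h import *
go([.569,.047,.28],.04)
s=state();f=grab_frame('wrist');cv2.imwrite('pics/w25.png',f['img'][:,:,::-1])"
```

```text
time_s: 63.5
eef_pos: [0.4103, -0.0982, 0.3155]
tool_rot: [2.207, 0.038, -2.196]
ft_force: [1.1, -0.7, 0.8]
gripper_width: 0.0428
dx dy dz [  36.  -139.3 -163.9] spin -0.003 | tcp [ 0.4103 -0.0982  0.3155] yaw 0.037 w 0.0428 F [ 1.1 -0.7  0.8] t 63.5
```

View pics/w25.png

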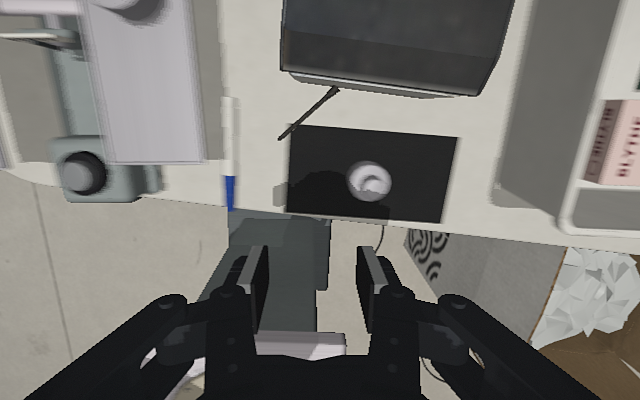

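```bash
python3 -m inch '[{"dx":0,"dy":-45,"dz":-30,"spin":0,"jaw":0},{"dx":0,"dy":-90,"dz":-70,"spin":0,"jaw":0},{"dx":0,"dy":-125,"dz":-115,"spin":0,"jaw":0},{"dx":10,"dy":-139,"dz":-155,"spin":0,"jaw":0},{"dx":20,"dy":-139,"dz":-164,"spin":0,"jaw":0},{"dx":20,"dy":-139,"dz":-164,"spin":0,"jaw":0},{"dx":20,"dy":-139,"dz":-164,"spin":0,"jaw":0},{"dx":20,"dy":-139,"dz":-164,"spin":0,"jaw":0},{"dx":20,"dy":-139,"dz":-164,"spin":0,"jaw":0},{"dx":20,"dy":-139,"dz":-164,"spin":0,"jaw":0}]'
python3 -c "
from h import *
s=state();f=grab_frame('wrist');cv2.imwrite('pics/w26.png',f['img'][:,:,::-1]);print(proj(f,[.571,.048,.151],s))
go([.571,.048,.2045],.04)"
```

```text
time_s: 64.8
eef_pos: [0.5679, 0.0471, 0.2928]
tool_rot: [2.202, 0.043, -2.201]
ft_force: [0.4, 0.4, 0.2]
gripper_width: 0.0427
[311.34812104 208.63473552]
dx dy dz [88.2 -0.8 -3. ] spin -0.0 | tcp [0.568  0.0471 0.2927] yaw 0.04 w 0.043 F [-0.5 -0.6  0.6] t 64.85
```

View pics/w26.png

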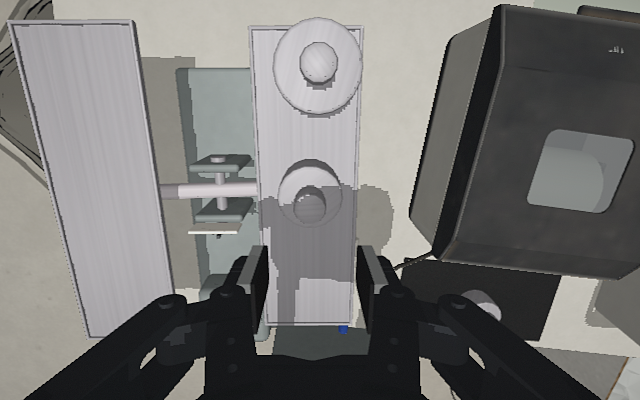

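```bash
python3 -m inch '[{"dx":30,"dy":-2,"dz":-5,"spin":0,"jaw":0},{"dx":65,"dy":-2,"dz":-5,"spin":0,"jaw":0},{"dx":82,"dy":-2,"dz":-5,"spin":0,"jaw":0},{"dx":87,"dy":-2,"dz":-5,"spin":0,"jaw":0},{"dx":87,"dy":-2,"dz":-5,"spin":0,"jaw":0},{"dx":87,"dy":-2,"dz":-5,"spin":0,"jaw":1},{"dx":87,"dy":-2,"dz":-5,"spin":0,"jaw":1},{"dx":87,"dy":-2,"dz":-5,"spin":0,"jaw":1},{"dx":87,"dy":-2,"dz":-5,"spin":0,"jaw":1},{"dx":87,"dy":-2,"dz":-5,"spin":0,"jaw":1}]' 60
python3 -m inch '[{"dx":-10,"dy":0,"dz":0,"spin":0,"jaw":1},{"dx":-40,"dy":0,"dz":0,"spin":0,"jaw":1},{"dx":-90,"dy":0,"dz":0,"spin":0,"jaw":1},{"dx":-100,"dy":10,"dz":45,"spin":0,"jaw":1},{"dx":-100,"dy":30,"dz":90,"spin":0,"jaw":1},{"dx":-100,"dy":60,"dz":130,"spin":0,"jaw":1},{"dx":-100,"dy":95,"dz":160,"spin":0,"jaw":1},{"dx":-100,"dy":130,"dz":175,"spin":0,"jaw":1},{"dx":-100,"dy":150,"dz":175,"spin":0,"jaw":1},{"dx":-100,"dy":150,"dz":175,"spin":0,"jaw":1}]'
python3 -c "
from h import *
go([.405,-.108,.126],.04)
s=state();f=grab_frame('wrist');cv2.imwrite('pics/w27.png',f['img'][:,:,::-1])"
```

```text
time_s: 66.1
eef_pos: [0.5737, 0.0493, 0.2065]
tool_rot: [2.204, 0.043, -2.198]
ft_force: [0.6, -0.1, 5.8]
gripper_width: 0.0221
time_s: 67.35
eef_pos: [0.4038, -0.1082, 0.3054]
tool_rot: [2.202, 0.041, -2.203]
ft_force: [-0.3, 0.7, -2.3]
gripper_width: 0.0213
dx dy dz [179.4  -0.2  -1.2] spin -0.003 | tcp [ 0.4038 -0.1082  0.3054] yaw 0.037 w 0.0213 F [-0.3  0.7 -2.3] t 67.35
```

View pics/w27.png

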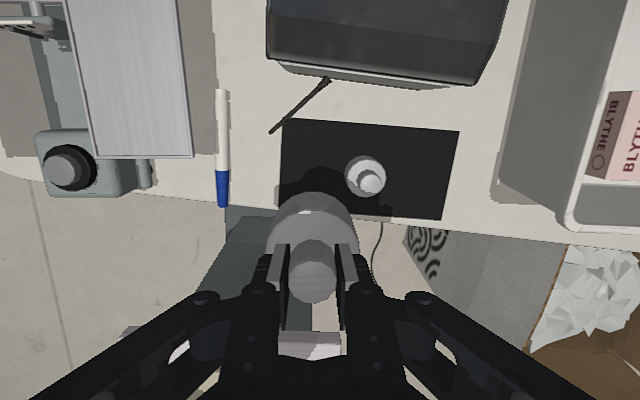

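```bash
python3 -c "
from h import *
s=state();f=grab_frame('wrist')
print(ray(f,371,183,.061,s))"
python3 -m inch '[{"dx":30,"dy":0,"dz":-1,"spin":0,"jaw":1},{"dx":80,"dy":0,"dz":-1,"spin":0,"jaw":1},{"dx":130,"dy":0,"dz":-1,"spin":0,"jaw":1},{"dx":160,"dy":0,"dz":-1,"spin":0,"jaw":1},{"dx":172,"dy":0,"dz":-1,"spin":0,"jaw":1},{"dx":176,"dy":0,"dz":-1,"spin":0,"jaw":1},{"dx":177,"dy":0,"dz":-1,"spin":0,"jaw":1},{"dx":178,"dy":0,"dz":-1,"spin":0,"jaw":1},{"dx":179,"dy":0,"dz":-1,"spin":0,"jaw":1},{"dx":179.5,"dy":0,"dz":-1,"spin":0,"jaw":1}]'
```

```text
[ 0.40219898 -0.16677723  0.061     ]
time_s: 68.7
eef_pos: [0.4053, -0.1075, 0.1262]
tool_rot: [2.202, 0.043, -2.2]
ft_force: [0.0, 0.2, -2.1]
gripper_width: 0.0218
```

```bash
python3 -m inch '[{"dx":0.5,"dy":0,"dz":0,"spin":0,"jaw":1},{"dx":0.5,"dy":0,"dz":0,"spin":0,"jaw":1},{"dx":1,"dy":0,"dz":0,"spin":0,"jaw":1},{"dx":1,"dy":0,"dz":0,"spin":0,"jaw":1},{"dx":1,"dy":0,"dz":0,"spin":0,"jaw":1},{"dx":1.5,"dy":0,"dz":0,"spin":0,"jaw":1},{"dx":1.5,"dy":0,"dz":0,"spin":0,"jaw":1},{"dx":1.5,"dy":0,"dz":0,"spin":0,"jaw":1},{"dx":1.5,"dy":0,"dz":0,"spin":0,"jaw":1},{"dx":1.5,"dy":0,"dz":0,"spin":0,"jaw":1}]'
```

```text
time_s: 69.95
eef_pos: [0.4051, -0.1075, 0.125]
tool_rot: [2.201, 0.043, -2.201]
ft_force: [-1.8, 0.7, 7.4]
gripper_width: 0.0216
```

```bash
python3 -m inch '[{"dx":0,"dy":0,"dz":0,"spin":0,"jaw":0.1},{"dx":0,"dy":0,"dz":0,"spin":0,"jaw":0.1},{"dx":0,"dy":0,"dz":0,"spin":0,"jaw":0.1},{"dx":-15,"dy":0,"dz":0,"spin":0,"jaw":0.1},{"dx":-60,"dy":0,"dz":0,"spin":0,"jaw":0.1},{"dx":-110,"dy":0,"dz":0,"spin":0,"jaw":0.1},{"dx":-160,"dy":0,"dz":0,"spin":0,"jaw":0},{"dx":-190,"dy":-30,"dz":-10,"spin":0,"jaw":0},{"dx":-190,"dy":-70,"dz":-40,"spin":0,"jaw":0},{"dx":-190,"dy":-100,"dz":-80,"spin":0,"jaw":0}]'
python3 -c "
from h import *
go([.645,.048,.30],.04)"
```

```text
time_s: 71.2
eef_pos: [0.4813, -0.0029, 0.3152]
tool_rot: [2.203, 0.043, -2.199]
ft_force: [0.7, -0.9, 0.1]
gripper_width: 0.0428
dx dy dz [  15.5  -44.4 -165.6] spin -0.0 | tcp [ 0.4813 -0.0029  0.3152] yaw 0.04 w 0.0428 F [ 0.7 -0.9  0.1] t 71.2
```

```bash
python3 -m inch '[{"dx":0,"dy":-30,"dz":-40,"spin":0,"jaw":0},{"dx":0,"dy":-44,"dz":-90,"spin":0,"jaw":0},{"dx":0,"dy":-44,"dz":-140,"spin":0,"jaw":0},{"dx":10,"dy":-44,"dz":-166,"spin":0,"jaw":0},{"dx":15,"dy":-44,"dz":-166,"spin":0,"jaw":0},{"dx":15,"dy":-44,"dz":-166,"spin":0,"jaw":0},{"dx":15,"dy":-44,"dz":-166,"spin":0,"jaw":0},{"dx":15,"dy":-44,"dz":-166,"spin":0,"jaw":0},{"dx":15,"dy":-44,"dz":-166,"spin":0,"jaw":0},{"dx":15,"dy":-44,"dz":-166,"spin":0,"jaw":0}]'
python3 -c "
from h import *
s=state();f=grab_frame('wrist');cv2.imwrite('pics/w28.png',f['img'][:,:,::-1]);print(proj(f,[.66,.048,.159],s))
go([.66,.048,.2125],.04)
f=grab_frame('scene');crop(f,'s28',200,150,430,300,3)"
```

```text
time_s: 72.45
eef_pos: [0.6451, 0.0463, 0.2998]
tool_rot: [2.202, 0.044, -2.201]
ft_force: [0.7, 0.1, 0.2]
gripper_width: 0.0426
[310.95583614 192.77136837]
dx dy dz [ 87.1  -1.1 -14.9] spin -0.0 | tcp [0.6451 0.0463 0.2996] yaw 0.04 w 0.0429 F [ 0.9 -0.5  0.7] t 72.5
```

View pics/w28.png

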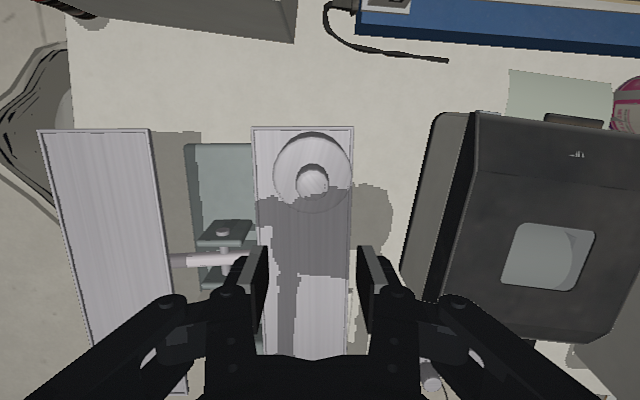

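View pics/s28.png

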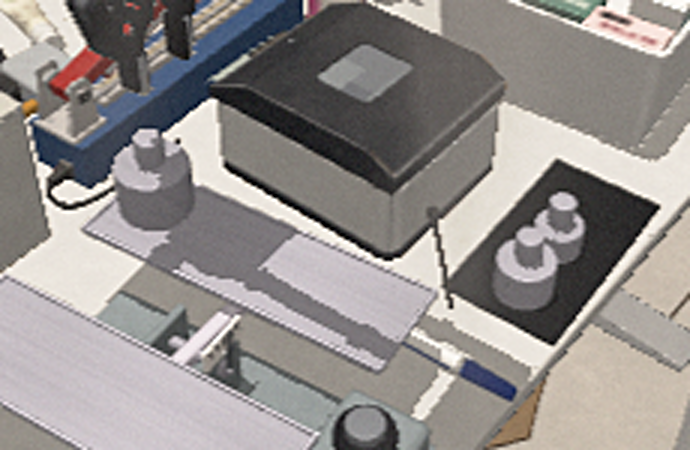

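```bash
python3 -c "
from h import *
s=state();f=grab_frame('wrist');crop(f,'w29',240,110,370,230,6)
for v in (176,180): print(ray(f,311,v,.159,s),ray(f,311,v,.158,s))
for u in(252,353):print(ray(f,u,127,.0865,s))"
```

```text
[0.67189501 0.04842637 0.159     ] [0.67167115 0.04842003 0.158     ]
[0.66911934 0.04831731 0.159     ] [0.66888237 0.04831046 0.158     ]
[0.69709663 0.10091597 0.0865    ]
[0.70061523 0.01319623 0.0865    ]
```

View pics/w29.png

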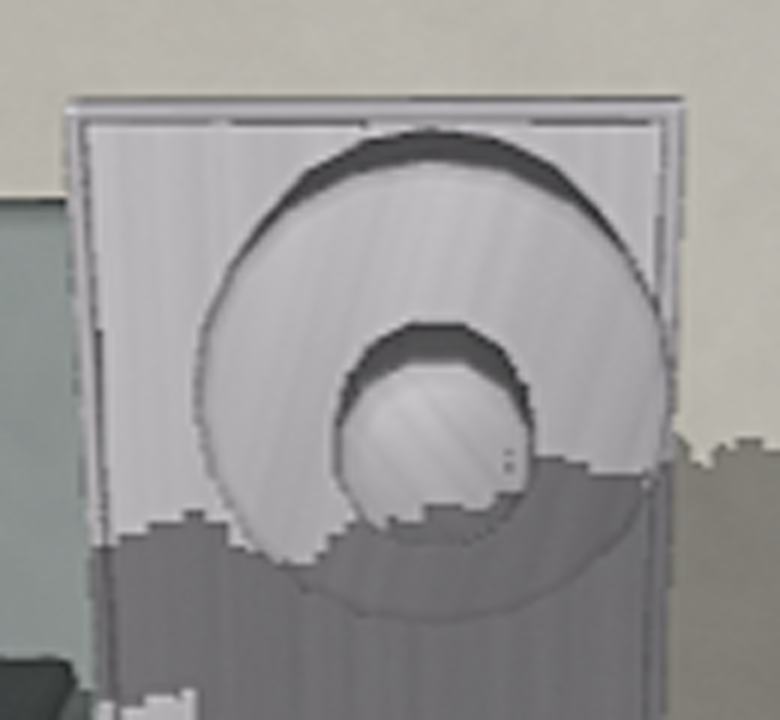

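```bash
python3 -m inch '[{"dx":0,"dy":-0.5,"dz":-21,"spin":0,"jaw":0},{"dx":35,"dy":-0.5,"dz":-21,"spin":0,"jaw":0},{"dx":65,"dy":-0.5,"dz":-21,"spin":0,"jaw":0},{"dx":81,"dy":-0.5,"dz":-21,"spin":0,"jaw":0},{"dx":86,"dy":-0.5,"dz":-21,"spin":0,"jaw":0},{"dx":86,"dy":-0.5,"dz":-21,"spin":0,"jaw":1},{"dx":86,"dy":-0.5,"dz":-21,"spin":0,"jaw":1},{"dx":86,"dy":-0.5,"dz":-21,"spin":0,"jaw":1},{"dx":86,"dy":-0.5,"dz":-21,"spin":0,"jaw":1},{"dx":86,"dy":-0.5,"dz":-21,"spin":0,"jaw":1}]' 70
python3 -m inch '[{"dx":-10,"dy":0,"dz":0,"spin":0,"jaw":1},{"dx":-40,"dy":0,"dz":0,"spin":0,"jaw":1},{"dx":-90,"dy":0,"dz":0,"spin":0,"jaw":1},{"dx":-120,"dy":0,"dz":45,"spin":0,"jaw":1},{"dx":-120,"dy":0,"dz":95,"spin":0,"jaw":1},{"dx":-120,"dy":20,"dz":145,"spin":0,"jaw":1},{"dx":-120,"dy":50,"dz":190,"spin":0,"jaw":1},{"dx":-120,"dy":90,"dz":235,"spin":0,"jaw":1},{"dx":-120,"dy":130,"dz":265,"spin":0,"jaw":1},{"dx":-120,"dy":180,"dz":275,"spin":0,"jaw":1}]'
python3 -c "
from h import *
go([.402,-.234,.29],.0)
s=state();f=grab_frame('wrist');cv2.imwrite('pics/w30.png',f['img'][:,:,::-1])"
```

```text
time_s: 73.85
eef_pos: [0.6667, 0.0475, 0.2143]
tool_rot: [2.203, 0.043, -2.199]
ft_force: [0.3, -1.7, 3.3]
gripper_width: 0.0213
time_s: 75.1
eef_pos: [0.396, -0.1427, 0.3333]
tool_rot: [2.201, 0.047, -2.203]
ft_force: [1.8, 0.6, -4.2]
gripper_width: 0.0213
dx dy dz [43.2 91.5 -2.3] spin 0.041 | tcp [ 0.396  -0.1427  0.3333] yaw 0.041 w 0.0213 F [ 1.8  0.6 -4.2] t 75.1
```

View pics/w30.png

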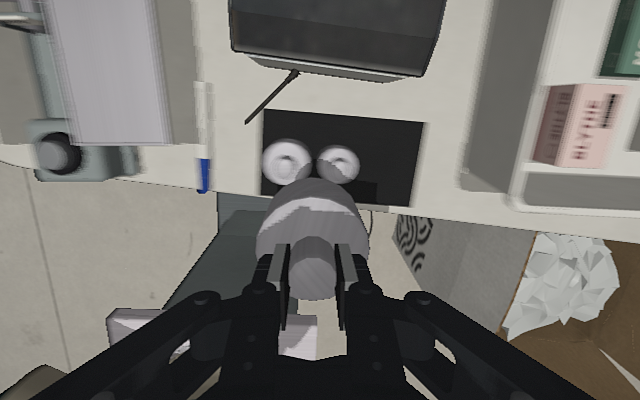

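```bash
python3 -m inch '[{"dx":0,"dy":40,"dz":-2,"spin":0,"jaw":1},{"dx":10,"dy":80,"dz":-2,"spin":0,"jaw":1},{"dx":50,"dy":90,"dz":-2,"spin":0,"jaw":1},{"dx":100,"dy":90,"dz":-2,"spin":0,"jaw":1},{"dx":145,"dy":90,"dz":-2,"spin":0,"jaw":1},{"dx":165,"dy":90,"dz":-2,"spin":0,"jaw":1},{"dx":165,"dy":90,"dz":-2,"spin":0,"jaw":1},{"dx":165,"dy":90,"dz":-2,"spin":0,"jaw":1},{"dx":165,"dy":90,"dz":-2,"spin":0,"jaw":1},{"dx":165,"dy":90,"dz":-2,"spin":0,"jaw":1}]'
python3 -c "
from h import *
go([.402,-.233,.134],.04)
f=grab_frame('scene');crop(f,'s31',280,130,450,260,4)"
```

```text
time_s: 76.4
eef_pos: [0.4045, -0.2332, 0.1693]
tool_rot: [2.202, 0.042, -2.199]
ft_force: [0.0, -0.7, -4.1]
gripper_width: 0.0214
dx dy dz [35.3 -0.4  2.6] spin -0.0 | tcp [ 0.4045 -0.2332  0.1693] yaw 0.04 w 0.0214 F [ 0.  -0.7 -4.1] t 76.4
```

View pics/s31.png

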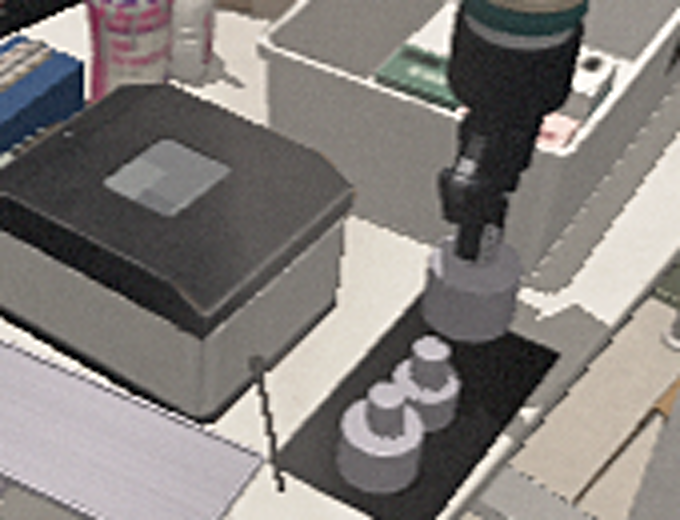

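```bash
python3 -m inch '[{"dx":10,"dy":0,"dz":2,"spin":0,"jaw":1},{"dx":22,"dy":0,"dz":2,"spin":0,"jaw":1},{"dx":30,"dy":0,"dz":2,"spin":0,"jaw":1},{"dx":33,"dy":0,"dz":2,"spin":0,"jaw":1},{"dx":34,"dy":0,"dz":2,"spin":0,"jaw":1},{"dx":35,"dy":0,"dz":2,"spin":0,"jaw":1},{"dx":35.5,"dy":0,"dz":2,"spin":0,"jaw":1},{"dx":36,"dy":0,"dz":2,"spin":0,"jaw":1},{"dx":36,"dy":0,"dz":2,"spin":0,"jaw":1},{"dx":36,"dy":0,"dz":2,"spin":0,"jaw":1}]'
```

```text
time_s: 77.7
eef_pos: [0.4023, -0.2333, 0.1328]
tool_rot: [2.201, 0.043, -2.2]
ft_force: [-1.6, -0.9, 1.3]
gripper_width: 0.0212
```

Contact (+1.3 N); release and go up.

```bash
python3 -m inch '[{"dx":0,"dy":0,"dz":0,"spin":0,"jaw":0.1},{"dx":0,"dy":0,"dz":0,"spin":0,"jaw":0.1},{"dx":0,"dy":0,"dz":0,"spin":0,"jaw":0.1},{"dx":-15,"dy":0,"dz":0,"spin":0,"jaw":0.1},{"dx":-60,"dy":0,"dz":0,"spin":0,"jaw":0.1},{"dx":-110,"dy":0,"dz":0,"spin":0,"jaw":0.1},{"dx":-160,"dy":0,"dz":0,"spin":0,"jaw":0},{"dx":-160,"dy":0,"dz":40,"spin":0,"jaw":0},{"dx":-160,"dy":0,"dz":60,"spin":0,"jaw":0},{"dx":-160,"dy":0,"dz":60,"spin":0,"jaw":0}]'
python3 -c "
from h import *
go([.402,-.233,.13])
f=grab_frame('scene');cv2.imwrite('pics/s32.png',f['img'][:,:,::-1])
s=state();f=grab_frame('wrist');cv2.imwrite('pics/w32.png',f['img'][:,:,::-1])
print(ray(f,309,206,.077,s))"
```

```text
time_s: 78.95
eef_pos: [0.341, -0.235, 0.2919]
tool_rot: [2.202, 0.043, -2.203]
ft_force: [-0.1, 1.0, -0.3]
gripper_width: 0.0429
dx dy dz [161.9   0.4 -61.1] spin None | tcp [ 0.341  -0.235   0.2919] yaw 0.038 w 0.0429 F [-0.1  1.  -0.3] t 78.95
[ 0.32322195 -0.23277731  0.077     ]
```

View pics/s32.png

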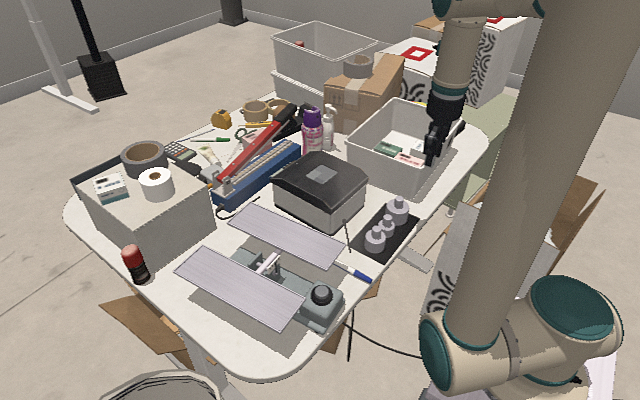

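View pics/w32.png

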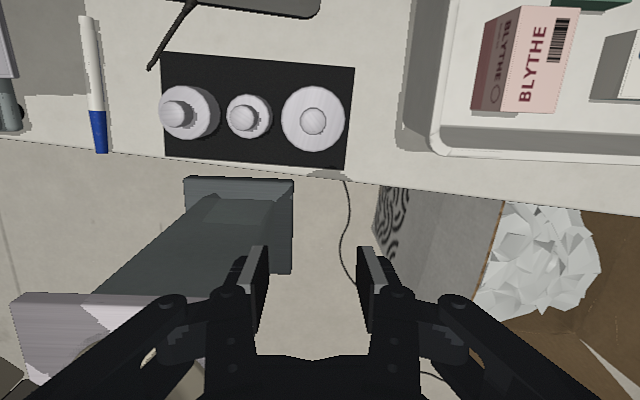

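```bash
python3 -c "
from h import *
print(state()['qvel'].round(3)); print(hand_in())"
```

```text
[ 0.009  0.011 -0.015 -0.002  0.002 -0.001]
the job is handed in; nothing more can be done
None
```

I weighed and recorded the order, put all three cartons in the white bin, and stood the three weights upright on the black mat again. I handed in at about 79 s of the 210 s allowed. No verdict was reported.

- **Weighing:** The order weighs 700 g, so all three weights went on the right pan. The dial needle read centred before I pressed the button.
- **Record button:** I pressed it until it stopped. Pictures after release showed it back up and the beam still level.
- **Final pictures:** The cartons (pink, green and white) lie flat on the bin floor. The three weights stand on the mat, and both pans are empty. The marker and spray can look untouched.

**Things to know:**
- **Button force:** The wrist read 43 N while the button was held down by the fingertips. That is above the 40 N limit for the arm or gripper body; I took that limit not to apply to the fingertips, but I couldn't confirm it.
- **Large weight:** It was found about 2 cm from where I had put it on the right pan, after the recording. It was still upright against the rim, so I measured its position again before picking it up.
- **Small weight:** I pressed it onto the mat with about 28 N before letting go. It stands normally.

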